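# Close-pack hex plugs in a notched tray

## Robot

A 7-joint arm with a two-finger parallel gripper is mounted at the origin on a cart in front of the work surface, level with it; the furniture and walls round the work are solid. World frame = base frame: x ahead of the robot, y to its left, z up, the work surface at z = 0. Lengths are in m, angles in rad, forces in N, time in s.
With the tool pointing down it reaches from about 0.425 to 0.875 m from the base axis. Payload 9.9 kg.
Tool frame: the origin (TCP) lies on the centre line of the jaws, within the pads' length; the fingertips stand 22 mm ahead of it and the grasp point (between the pads) lies 3 mm ahead of it; z points along the fingers, y is the direction in which the jaws open and shut (so a half turn about z gives the same grasp; the last joint's range is limited). The gripper opens to 85 mm and grips with 20 to 120 N. Pads are 22 mm wide; open, the fingers measure 114 mm over their backs; the gripper's body (76 mm by 85 mm) begins 54 mm behind the grasp point. The pads swing forward as they close: fully open they stand 13 mm farther back than shut.
Start: joints at [-1.248, 0.576, 0.025, 1.437, -0.015, 1.129, -0.057], TCP at [0.267, 0.62, 0.253] pointing down, gripper open.
Joint ranges: [-2.76, 2.76], [-0.34, 2.15], [-1.52, 1.57], [0.19, 2.46], [-1.09, 4.23], [0.17, 1.99], [-2.82, 2.82]. Speed limits (rad/s): [2.22, 2.22, 3.01, 3.01, 3.14, 3.14, 3.14].

## Interface

Orientations are given as a 3x3 rotation matrix whose columns are the frame's x, y, z axes.
In Python, from workcell import status, get_image, calibration, order gives the robot as it stands.
- The arm moves only by the shell command python3 -m jog 'ROWS' [FORCE]. ROWS is JSON, a list of rows, each a list of 5 numbers: the shift along the tool's x, y, z as a fraction of full scale, then the turn about the tool's z as a fraction of full scale, then the opening, from 0 (shut) to 1 (fully open). A call has 1 to 12 rows; each row is the pose to reach, as a shift and turn from the pose commanded when the call began, along the tool's axes at that moment; what a row does not reach only later rows make up. Full scale, the value 1, is 0.3 m for a shift and 45 degrees for a turn. A row lasts 1/8 s, in which the tool goes at most 62.5 mm and 10.7 degrees, less where a joint would pass 70% of its speed; a pose out of reach is approached as far as the arm can. A call with a number of a shift or a turn outside -1 to 1 is refused whole. A call with a gripper value outside its range is refused whole. The fingers move at their own pace and stop on an object; FORCE is the grip in N (left out, the last holds). Time passes only in rows, so rows that repeat a pose let the fingers close. It gives the time, the measured TCP pose, the force and the opening at its end, in the units of the state.
- status.get_state(): the state, without advancing time (a new reading comes with each control period).
- get_image(name): name is "scene" or "top" or "wrist"; returns (picture, depth): 400x640x3 uint8, blue, green, red; 400x640 float32, m along the optical axis (not along the pixel's ray), 0 where there is no reading.
- calibration(name): a dict with "vertical_fov" (degrees; the focal length in pixels is half the picture's height over the tangent of half this angle, whatever the lens; pixels are square), "cx", "cy" (the principal point, pixels), "dist_coeffs" ([k1, k2, p1, p2, k3] as OpenCV has them; the pictures are not rectified), "rvec" (rotation vector, rad) and "tvec" (3), from world to camera coordinates, as OpenCV has them. Camera axes: x right, y down, z forward; pixel columns grow to the right and rows downward; lengths in m; the calibration is good to about 2 mm. A picture is of the moment at which its call begins: read the wrist's pose just before it. calibration takes no time and is no camera call; for the wrist camera it gives the pose at the moment of the call.
- order.close_job(): hands the job in, once; it reports no verdict.
The state is a dict: "time_s": time; "qpos": joint angles; "joint_velocities": joint speeds; "effort": joint torques, N m; "eef_pos": TCP position; "tool_rot": TCP orientation; "wrist_force": force on the tool from outside, world axes, zero at the start; "wrist_torque": the same for the moment, N m; "opening": finger opening in m.
Only numpy, scipy, OpenCV 4.12 (cv2) and the standard library are available. Lean on these libraries where they do the work, as an engineer would, in place of code of your own. Each camera call takes 0.05 s, during which the arm holds its last target.

## Task

Take the two hexagonal plugs from the sloping rack and lay them flat in the tray with the one that is already there, so that the three make a tight honeycomb: two side by side fully home in the back notches, the third nested in front between them, flat faces touching with no gaps. Press them home gently, leave the round plug in its seat in the rack, and do not disturb the things lying about.

Things in the scene. Friction and masses are not known exactly. Their poses are not given: they have to be found in the camera images.
- hex_1_centre (a point): Aluminium hex plug, 0.2 to 0.33 kg, 54 mm high: hexagonal flange 60 mm across flats, 20 mm high; on it a coaxial hexagonal stem, 32 mm across flats, flats parallel to the flange's. Point: on its axis, 27 mm above the underside. z: flange to stem; x: square to a pair of flats. At the start in any seat of the rack, leaning 35 degrees towards the robot, stem square to the slope.
- hex_2_centre (a point): Aluminium hex plug, 0.2 to 0.33 kg, 54 mm high: hexagonal flange 60 mm across flats, 20 mm high; on it a coaxial hexagonal stem, 32 mm across flats, flats parallel to the flange's. Point: on its axis, 27 mm above the underside. z: flange to stem; x: square to a pair of flats. At the start in another seat of the rack, like hex_1.
- hex_3_centre (a point): Aluminium hex plug, 0.2 to 0.33 kg, 54 mm high: hexagonal flange 60 mm across flats, 20 mm high; on it a coaxial hexagonal stem, 32 mm across flats, flats parallel to the flange's. Point: on its axis, 27 mm above the underside. z: flange to stem; x: square to a pair of flats. At the start flat in the tray, within 2 mm of home in the left or the right back notch.
- round_plug_centre (a point): A plug like the hex plugs, with the same stem, but its flange is round, 60 mm in diameter. It lies in one of the rack's three seats and is not wanted in the tray. This point is on its axis, half-way up.
- tray: Steel tray, fixed, 172 (x) by 156 mm (y). Origin: middle of its underside, on the table; x to the back, y to the left. Floor 4 mm above the table, side walls and notched back rail 18 mm, front wall 12 mm high; inside, y is -73 to 73 mm and x from -82 mm to the rail, whose two 120-degree V notches are deepest at x 74, y -30.2 and 30.2 mm; the tooth between ends at x 56. Harmed by over 60 N.
- tray_left (a point): Where the centre point of a hex plug lies that is fully home in the left back notch: 39.4 mm behind and 30.2 mm left of the tray's origin, 31 mm above the table. Axes as the tray's. A plug at home has a corner pointing to the back and both back flats on the notch; its flats look along y and 30 degrees either side of x.
- tray_right (a point): The same for the right back notch, 60.4 mm to the right of tray_left.
- tray_front (a point): Where the centre point of the third plug lies, turned like the others, when it is nested between the front flats of the two back plugs: 12.5 mm in front of the tray's origin. Centres of touching plugs are 60 mm apart.
- rack: Grey rack, fixed, 260 mm wide (y), its surface sloping 35 degrees, low at the front (-x). Origin under its middle at table height. Three seats at y -84, 0, 84 mm, parted by ribs 6 mm high; a ledge 9 mm high at the low edge holds the flanges. A plug in its seat has the middle of its underside near x 0, z 50 mm and its axis along (-0.574, 0, 0.819).
- tape_roll_0: Bystander, loose: blue roll of tape lying flat, 71 mm across, 23 mm high.
- seal_block_2: Bystander, loose: aluminium block with a round recess, 44x50x18 mm.
- oil_bottle: Bystander, loose: upright oil bottle, 41 across, 125 mm high.
- driver_yellow: Bystander, loose: yellow-handled screwdriver lying, 168 mm long.
- marker_0: Bystander, loose: marker pen lying, 125 mm long.
- caliper: Bystander, loose: caliper lying, 205 mm long.
- seal_block_1: Bystander, loose: aluminium block with a round recess, 44x50x18 mm, behind the tray.
There are look-alikes about, which are no part of the job. What is shaped like the part that bears hex_1_centre but pink or purple is not meant.

How it is judged:
By the outcome, as a careful person would: the job done as asked, in the order asked, and still so for the second after the job is handed in, with the robot touching nothing.
It also fails if it takes over 72 s, if anything falls off the work surface, if the arm or the gripper's body presses on something with over 40 N, if the wrist force passes 120 N, or if a joint passes its speed limit or range.

## Working session

There is one attempt and no reset: what is moved stays moved. The work goes in short steps, Python scripts to look and compute and a shell command to move; the robot and the scene stay as the last step left them, time stands still between calls to the robot, and variables do not carry over. Pictures are saved under pics/ and viewed, and the job is handed in when it is done.

```bash
ls; mkdir -p pics; cat > h.py <<'E'
import numpy as np, cv2
from workcell import status, get_image, calibration, order
def cam(n):
    c=calibration(n); f=200/np.tan(np.radians(c["vertical_fov"])/2)
    K=np.array([[f,0,c["cx"]],[0,f,c["cy"]],[0,0,1]]); R=cv2.Rodrigues(np.array(c["rvec"],float))[0]
    return K,np.array(c["dist_coeffs"],float),R,np.array(c["tvec"],float).ravel()
def unproj(n,C,uv,d):
    K,D,R,t=C; uv=np.array(uv,float).reshape(-1,1,2)
    p=cv2.undistortPoints(uv,K,D).reshape(-1,2); d=np.ravel(d)
    X=np.c_[p*d[:,None],d]; return (X-t)@R
def cloud(n):
    C=cam(n); im,dep=get_image(n)
    v,u=np.mgrid[0:400,0:640]
    P=unproj(n,C,np.c_[u.ravel(),v.ravel()],dep.ravel()).reshape(400,640,3)
    P[dep<=0]=np.nan
    return im,dep,P,C
def proj(C,X):
    K,D,R,t=C
    return cv2.projectPoints(np.array(X,float).reshape(-1,1,3),cv2.Rodrigues(R)[0],t,K,D)[0].reshape(-1,2)
E
python3 - <<'E'
from h import *
s=status.get_state(); print(s)
for n in ["scene","top","wrist"]:
    im,dep,P,C=cloud(n); cv2.imwrite(f"pics/{n}0.png",im); np.savez(f"{n}0.npz",im=im,dep=dep,P=P,K=C[0],D=C[1],R=C[2],t=C[3])
    print(n,C[0][0,0],-C[2].T@C[3],C[2].T[:,2])
E
```

```text
pics
{'time_s': 0.0, 'qpos': array([-1.24777365,  0.57649566,  0.02484237,  1.43792679, -0.01501195,
        1.12897442, -0.05653531]), 'joint_velocities': array([ 5.63398862e-06,  1.26292947e-03,  2.36446894e-04,  1.59153096e-04,
        5.85909417e-04,  4.45309188e-04, -3.33813278e-04]), 'effort': array([ 1.63903325e-03, -7.65774894e+01,  2.25048758e+00, -2.85959297e+01,
        1.53026852e-02,  1.25959443e-02, -4.21435379e-05]), 'eef_pos': array([0.26691667, 0.61952946, 0.25246045]), 'tool_rot': array([[-9.18380685e-01,  3.95697597e-01, -5.74205212e-04],
       [ 3.95698007e-01,  9.18379439e-01, -1.51457219e-03],
       [-7.19743154e-05, -1.61816570e-03, -9.99998688e-01]]), 'wrist_force': array([-0.51086232, -0.3351606 ,  0.22006229]), 'wrist_torque': array([ 0.00538673, -0.02993624, -0.00984211]), 'opening': 0.08533496627234526}
scene 430.7855886278177 [ 0.0599377  -0.54705739  0.81947512] [ 0.41748708  0.5833643  -0.69669981]
top 470.35555220297806 [0.35387039 0.06757508 1.4489767 ] [ 0.1145225  -0.00583683 -0.99340351]
wrist 275.8523447032379 [0.203549   0.64758815 0.37401424] [ 0.25254794 -0.11055096 -0.96124816]
```

View pics/scene0.png

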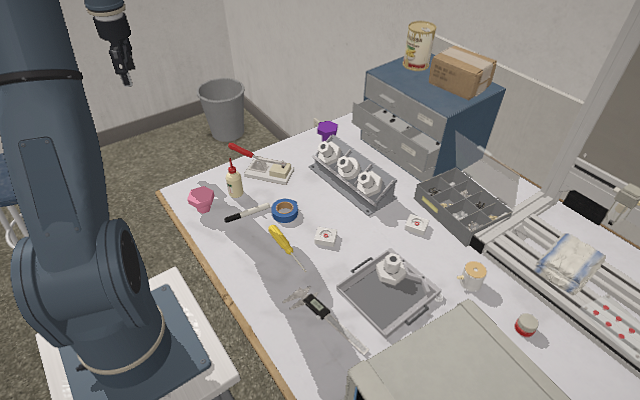

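View pics/top0.png

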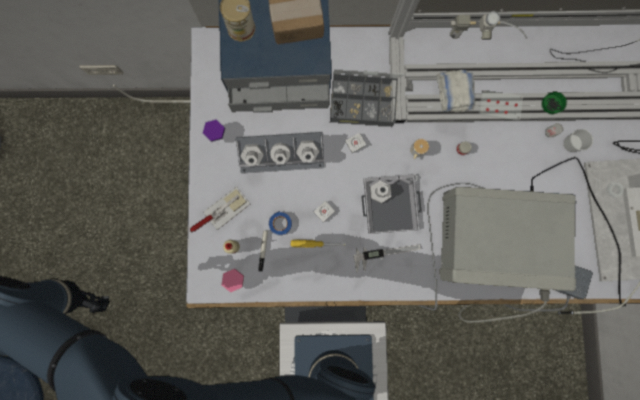

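View pics/wrist0.png

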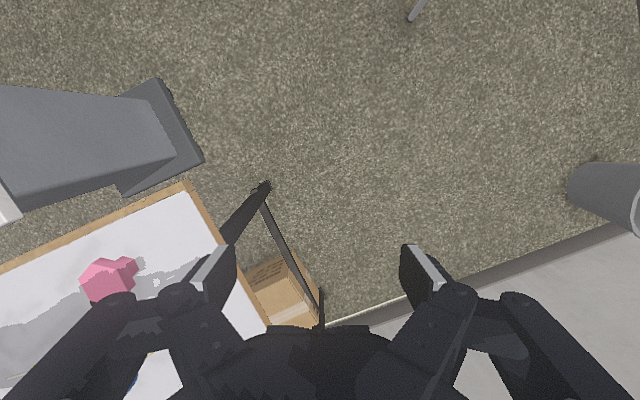

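The scene image shows three plugs in the rack at about (327,150), (347,167) and (369,183), and the tray with its plug at (393,263). The top image shows the same rack plugs at (251,155), (280,152) and (308,150), and the tray plug at (381,188). I'll zoom in on both.

```bash
python3 - <<'E'
from h import *
s=np.load("scene0.npz");t=np.load("top0.npz")
a=cv2.resize(s["im"][130:220,300:410],None,fx=5,fy=5,interpolation=cv2.INTER_CUBIC)
b=cv2.resize(t["im"][125:180,230:330],None,fx=5,fy=5,interpolation=cv2.INTER_CUBIC)
b=cv2.copyMakeBorder(b,0,0,0,50,0)
c=np.vstack([np.pad(a,((0,0),(0,0),(0,0))),]); cv2.imwrite("pics/z1.png",c)
d=cv2.resize(t["im"][165:245,340:440],None,fx=5,fy=5,interpolation=cv2.INTER_CUBIC)
cv2.imwrite("pics/z2.png",b);cv2.imwrite("pics/z3.png",d)
P=t["P"]
for nm,(u,v) in dict(l=(251,155),m=(280,152),r=(308,150),h3=(380,187),tapec=(279,223)).items():
    print(nm,P[v,u])
for u,v in [(345,200),(365,230),(400,165),(420,230)]: print(u,v,P[v,u])
E
```

```text
l [0.64359328 0.234089   0.10266976]
m [0.65360996 0.15025844 0.09347619]
r [0.65821975 0.06804806 0.09554606]
h3 [ 0.55043218 -0.14447819  0.06616589]
tapec [0.45132484 0.15998821 0.00107485]
345 200 [ 5.20386571e-01 -4.48907245e-02  9.59785341e-06]
365 230 [ 0.42676034 -0.10472571 -0.00126428]
400 165 [ 0.62785725 -0.21838845  0.00383227]
420 230 [ 0.42496273 -0.27482676 -0.00426926]
```

View pics/z1.png

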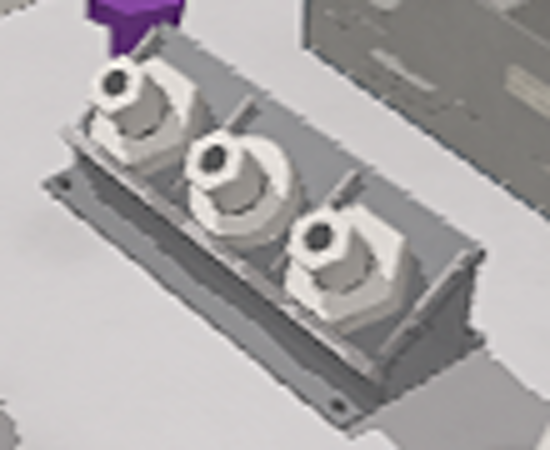

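View pics/z2.png

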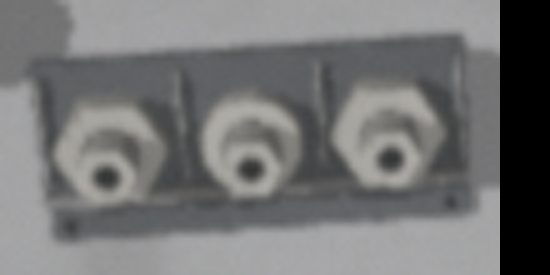

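View pics/z3.png

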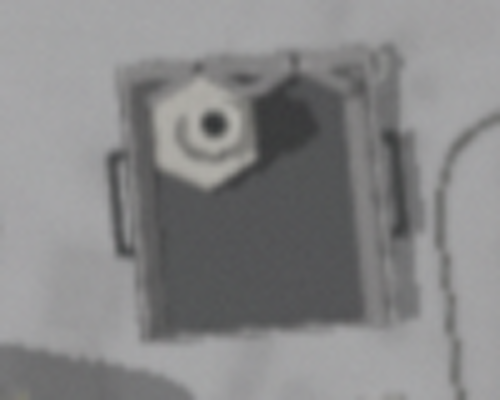

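The middle rack plug is the round one. The left and right plugs are hex, each with a flange flat on the ledge. hex_3 is in the left back notch. I'll move to look closely at the rack with the wrist camera.

```bash
python3 -m jog '[[-0.4,-0.26,-0.17,-0.25,1],[-0.77,-0.52,-0.17,-0.5,1],[-0.77,-0.52,-0.17,-0.5,1],[-0.77,-0.52,-0.17,-0.5,1],[-0.77,-0.52,-0.17,-0.5,1],[-0.77,-0.52,-0.17,-0.5,0.7]]' 30; python3 - <<'E'
from h import *
s=status.get_state();T=s["tool_rot"];p=s["eef_pos"]
print(p,T.round(3), T.T@(np.array([.57,.15,.30])-p)/.3)
E
```

```text
time_s: 0.9
eef_pos: [0.4198, 0.3822, 0.3048]
tool_rot: [[-1.0, 0.02, 0.001], [0.02, 1.0, -0.001], [-0.001, -0.001, -1.0]]
wrist_force: [-0.4, 0.6, 0.5]
opening: 0.0699
[0.41976133 0.38219108 0.30479497] [[-1.     0.02   0.001]
 [ 0.02   1.    -0.001]
 [-0.001 -0.001 -1.   ]] [-0.51595584 -0.76392073  0.01721387]
```

```bash
python3 -m jog '[[-0.25,-0.4,0,0,0.7],[-0.51,-0.76,0,0,0.7],[-0.51,-0.76,0,0,0.7],[-0.51,-0.76,0,0,0.7],[-0.51,-0.76,0,0,0.7],[-0.51,-0.76,0,0,0.7],[-0.51,-0.76,0,0,0.7]]' 30; python3 - <<'E'
from h import *
s=status.get_state();print(s["eef_pos"])
im,dep,P,C=cloud("wrist"); cv2.imwrite(f"pics/w1.png",im); np.savez(f"w1.npz",im=im,dep=dep,P=P,K=C[0],D=C[1],R=C[2],t=C[3])
E
```

```text
time_s: 1.78
eef_pos: [0.5665, 0.157, 0.3039]
tool_rot: [[-1.0, 0.012, -0.001], [0.012, 1.0, 0.001], [0.001, 0.001, -1.0]]
wrist_force: [-0.6, 0.2, -0.2]
opening: 0.0593
[0.56652637 0.15704909 0.30393748]
```

View pics/w1.png

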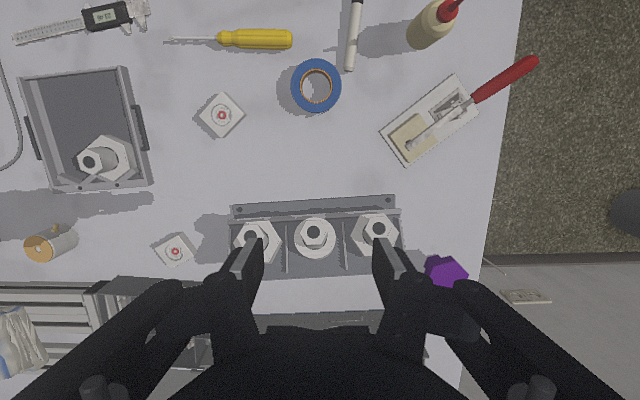

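The wrist view shows the tray at the left, about (20–150, 70–190), with hex_3 at (103,158). It also shows the rack at (230–405, 196–275), with stem tops near (250,242), (314,233) and (379,229). I'll zoom in for exact pixels.

```bash
python3 - <<'E'
from h import *
w=np.load("w1.npz")
cv2.imwrite("pics/z4.png",cv2.resize(w["im"][185:285,225:410],None,fx=4.3,fy=4.3,interpolation=cv2.INTER_CUBIC))
cv2.imwrite("pics/z5.png",cv2.resize(w["im"][60:200,10:160],None,fx=4,fy=4,interpolation=cv2.INTER_CUBIC))
E
```

```text
(no output)
```

View pics/z4.png

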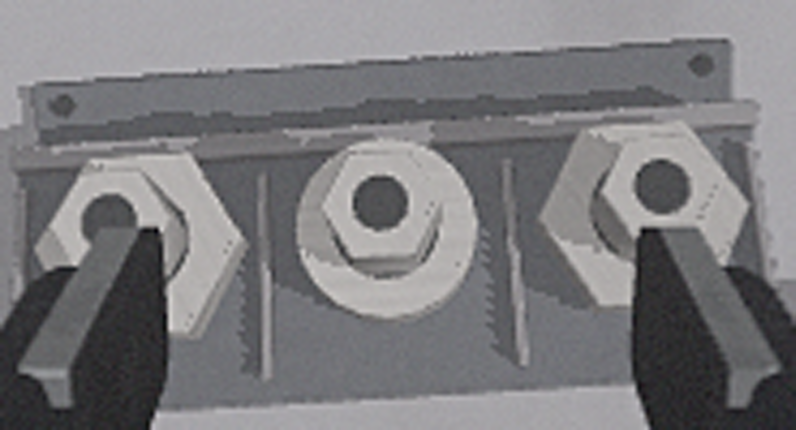

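View pics/z5.png

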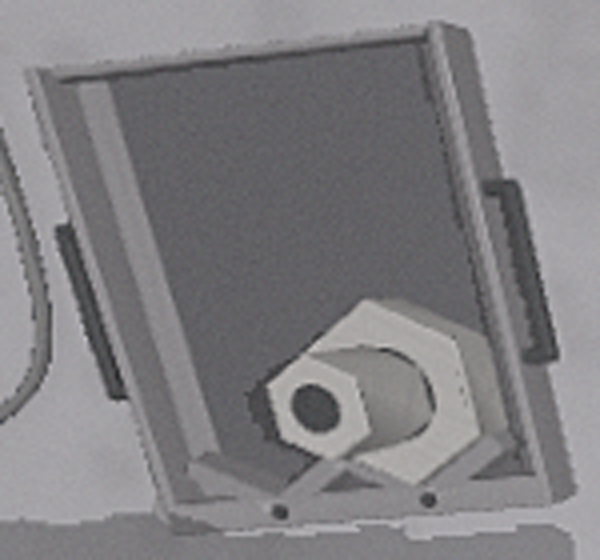

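```bash
cat > fit.py <<'E'
from h import *
from scipy.optimize import least_squares
def fit(C,M,px,x0):
    M=np.array(M,float)/1000; px=np.array(px,float)
    def tr(q):
        c,s=np.cos(q[2]),np.sin(q[2]); return np.c_[q[0]+c*M[:,0]-s*M[:,1],q[1]+s*M[:,0]+c*M[:,1],M[:,2]]
    r=least_squares(lambda q:(proj(C,tr(q))-px).ravel(),x0,loss="soft_l1")
    return r.x,(proj(C,tr(r.x))-px)
E
python3 - <<'E'
from fit import *
w=np.load("w1.npz"); C=(w["K"],w["D"],w["R"],w["t"]); P=w["P"]
o5=np.array([10,60]);o4=np.array([225,185])
# tray
M=[[56,0,18],[74,-30.2,18],[74,30.2,18],[-86,78,18],[49.3,-73,18],[49.3,73,18],[-86,-78,18]]
px=np.array([[345,458],[268,495],[418,484],[440,24],[203,455],[503,436],[30,70]])/4+o5
q,e=fit(C,M,px,[.5,-.19,0.05]); print("tray",q,np.degrees(q[2]));print(e.round(1))
M=[[-31,-84,94.2],[-31,0,94.2],[-31,84,94.2]]
px=np.array([[109,215],[381,202],[662,187]])/4.3+o4
q,e=fit(C,M,px,[.67,.15,0.05]); print("rack",q,np.degrees(q[2]));print(e.round(1))
# depth on stem tops
for c in [(88,232),(425,232),(350,232),(690,160),(630,160)]:
    u,v=np.round(np.array(c)/4.3+o4).astype(int); print(c,P[v-1:v+2,u-1:u+2].reshape(-1,3).mean(0))
c,s=np.cos(q[2]),np.sin(q[2])
for y in (-.084,0,.084): print("stemtop",q[0]+c*-.031-s*y,q[1]+s*-.031+c*y)
# hex3 stem top hole, z=58mm
K,D,R,t=C
px=np.array([[316,408]])/4+o5
pn=cv2.undistortPoints(px.reshape(-1,1,2),K,D).reshape(2)
d=R.T@np.array([pn[0],pn[1],1]);o=-R.T@t; print("hex3",o+d*(0.058-o[2])/d[2])
E
```

```text
tray [ 0.51129645 -0.18616377  0.04964147] 2.8442470023021413
[[ -2.6  -1.9]
 [  1.4   1.6]
 [  1.1   1.9]
 [  0.2   1.5]
 [-13.   -2.3]
 [  2.9  -4. ]
 [ -1.6   0.2]]
rack [0.66663879 0.15354555 0.04265686] 2.444057773641542
[[-0.8  0.1]
 [ 0.5 -0.1]
 [ 0.2  0. ]]
(88, 232) [0.64366558 0.06249697 0.09644886]
(425, 232) [0.64789801 0.16508436 0.08956979]
(350, 232) [0.64306239 0.14178014 0.09972139]
(690, 160) [0.62441468 0.24408606 0.09102791]
(630, 160) [0.6245935  0.22744103 0.08996934]
stemtop 0.6392490746370356 0.06829999652005711
stemtop 0.6356669853585719 0.15222358460112712
stemtop 0.6320848960801082 0.23614717268219712
hex3 [ 0.54572377 -0.15312483  0.058     ]
```

```bash
python3 - <<'E'
from h import *
P=np.load("top0.npz")["P"]
for u,v in [(250,106),(280,106),(310,106),(280,98),(330,115),(350,118)]: print(u,v,P[v,u].round(3))
E
python3 -m jog '[[-0.26,-0.29,0.2,-0.07,0.7],[-0.26,-0.29,0.45,-0.07,0.7],[-0.26,-0.29,0.45,-0.07,0.7],[-0.26,-0.29,0.45,-0.07,0.7],[-0.26,-0.29,0.45,-0.07,0.7]]' 30
python3 - <<'E'
from h import *
s=status.get_state();T=s["tool_rot"];p=s["eef_pos"]
print(p,T.round(3),s["opening"], T.T@(np.array([.6452,.0685,.091])-p)/.3, np.degrees(np.arctan2(T[1,1],T[0,1])))
im,dep,P,C=cloud("wrist"); cv2.imwrite(f"pics/w2.png",im)
E
```

```text
250 106 [0.78  0.233 0.135]
280 106 [0.783 0.148 0.123]
310 106 [0.787 0.061 0.108]
280 98 [0.819 0.15  0.087]
330 115 [ 0.777 -0.     0.049]
350 118 [ 0.78  -0.066  0.004]
time_s: 2.45
eef_pos: [0.644, 0.0692, 0.1702]
tool_rot: [[-0.999, -0.043, 0.0], [-0.043, 0.999, 0.001], [-0.001, 0.001, -1.0]]
wrist_force: [0.8, -0.2, 0.2]
opening: 0.0599
[0.64398594 0.06924356 0.17015214] [[-0.999 -0.043  0.   ]
 [-0.043  0.999  0.001]
 [-0.001  0.001 -1.   ]] 0.059888934948516 [-0.00379799 -0.00297285  0.26383906] 92.46093818609748
```

View pics/w2.png

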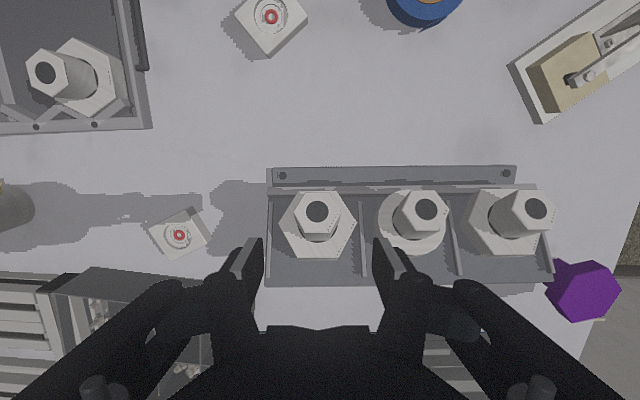

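The fingers straddle the right hex plug's stem at (317,211). Next I descend and grip.

```bash
python3 -m jog '[[0,0,0.15,0,0.7],[0,0,0.26,0,0.7],[0,0,0.26,0,0.7],[0,0,0.26,0,0.7]]' 30
python3 - <<'E'
from h import *
s=status.get_state();print(s["wrist_force"],s["eef_pos"])
im,dep,P,C=cloud("wrist"); cv2.imwrite(f"pics/w3.png",im)
E
```

```text
time_s: 3.0
eef_pos: [0.6451, 0.068, 0.0937]
tool_rot: [[-0.999, -0.042, 0.003], [-0.042, 0.999, 0.001], [-0.003, 0.001, -1.0]]
wrist_force: [0.0, 0.0, -0.1]
opening: 0.0596
[ 0.04253608  0.01540295 -0.0747484 ] [0.64512834 0.0680483  0.09373246]
```

View pics/w3.png

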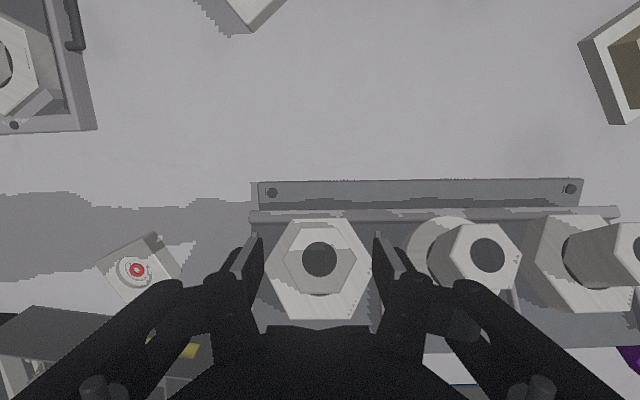

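```bash
python3 -m jog '[[0,0,0,0,0.3],[0,0,0,0,0.3],[0,0,0,0,0.3],[0,0,0,0,0.3]]' 35;python3 -m jog '[[0,0,-0.05,0,0.3],[0,0,-0.15,0,0.3],[0.1,0,-0.3,0,0.3],[0.2,0,-0.4,0,0.3],[0.2,0,-0.4,0,0.3]]' 
python3 - <<'E'
from h import *
im,dep,P,C=cloud("wrist"); cv2.imwrite(f"pics/w4.png",im)
E
```

```text
time_s: 3.55
eef_pos: [0.645, 0.0674, 0.0931]
tool_rot: [[-0.999, -0.041, 0.003], [-0.041, 0.999, 0.001], [-0.003, 0.001, -1.0]]
wrist_force: [-1.5, 1.8, 8.3]
opening: 0.0352
time_s: 4.18
eef_pos: [0.5835, 0.0644, 0.2148]
tool_rot: [[-0.999, -0.041, 0.004], [-0.041, 0.999, 0.001], [-0.004, 0.001, -1.0]]
wrist_force: [0.7, -0.7, -2.3]
opening: 0.0352
```

View pics/w4.png

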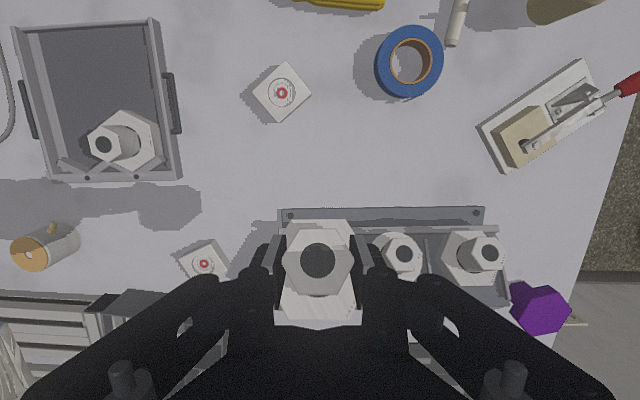

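Held, still tilted, and lifted clear of the rack; the tray is at (15–180, 20–185). Next I refine the tray pose from this picture.

```bash
python3 - <<'E'
from h import *
im=cv2.imread("pics/w4.png")
cv2.imwrite("pics/z6.png",cv2.resize(im[10:190,5:190],None,fx=3.3,fy=3.3,interpolation=cv2.INTER_CUBIC))
C=cam("wrist"); np.savez("w4.npz",K=C[0],D=C[1],R=C[2],t=C[3])
E
```

```text
(no output)
```

View pics/z6.png

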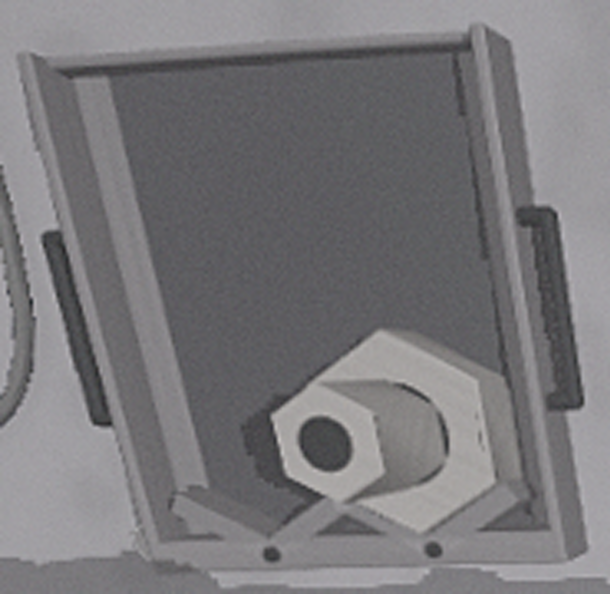

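```bash
python3 - <<'E'
from fit import *
w=np.load("w4.npz"); C=(w["K"],w["D"],w["R"],w["t"]);o=np.array([5,10])
M=[[56,0,18],[74,-30.2,18],[74,30.2,18],[-86,78,18],[-86,-78,18],[86,78,18],[86,-78,18],[-86,73,12],[-86,-73,12]]
px=np.array([[340,501],[270,540],[425,533],[486,27],[20,55],[566,558],[150,558],[472,36],[40,64]])/3.3+o
q,e=fit(C,M,px,[.5,-.19,0.05]); print("tray",q,np.degrees(q[2]));print(e.round(1))
c,s=np.cos(q[2]),np.sin(q[2]);R=np.array([[c,-s],[s,c]])
for p in [(.0394,.0302),(.0394,-.0302),(-.0125,0),(-.02,-.035)]: print(p,q[:2]+R@p)
K,D,R,t=C
for px in [[324,443]]:
    pn=cv2.undistortPoints((np.array(px)/3.3+o).reshape(-1,1,2),K,D).reshape(2)
    d=R.T@np.array([pn[0],pn[1],1]);oo=-R.T@t; print("hex3",oo+d*(0.058-oo[2])/d[2])
s=status.get_state();T=s["tool_rot"];print(s["eef_pos"],T.round(3))
E
```

```text
tray [ 0.51059686 -0.1849137   0.06245359] 3.578326885694825
[[-1.1 -3.5]
 [-0.8  0.6]
 [ 1.3  1.4]
 [-1.1 -0.3]
 [-2.1  0. ]
 [ 0.   2.8]
 [ 0.5  5.9]
 [ 1.7 -0.8]
 [ 1.8 -1.4]]
(0.0394, 0.0302) [ 0.54803518 -0.1523135 ]
(0.0394, -0.0302) [ 0.55180492 -0.21259575]
(-0.0125, 0) [ 0.49812123 -0.18569386]
(-0.02, -0.035) [ 0.49282031 -0.22109372]
hex3 [ 0.54584853 -0.1522818   0.058     ]
[0.58411282 0.06449951 0.21325896] [[-0.999 -0.041  0.003]
 [-0.041  0.999  0.   ]
 [-0.003  0.    -1.   ]]
```

```bash
python3 -m jog '[[0.1,-0.2,0,0.2,0.3],[0.2,-0.4,0,0.4,0.3],[0.3,-0.6,0.1,0.65,0.3],[0.385,-0.88,0.2,0.65,0.3],[0.385,-0.88,0.31,0.65,0.3],[0.385,-0.88,0.31,0.65,0.3],[0.385,-0.88,0.31,0.65,0.3],[0.385,-0.88,0.31,0.65,0.3]]' 
python3 - <<'E'
from h import *
im,dep,P,C=cloud("wrist"); cv2.imwrite(f"pics/w5.png",im)
s=status.get_state();T=s["tool_rot"];p=s["eef_pos"]
print(p,T.round(3), T.T@(np.array([.4796,-.2039,.068])-p)/.3, np.degrees(np.arctan2(T[1,1],T[0,1])))
E
```

```text
time_s: 5.22
eef_pos: [0.4807, -0.2028, 0.1188]
tool_rot: [[-0.893, 0.451, 0.001], [0.451, 0.893, 0.0], [-0.001, 0.001, -1.0]]
wrist_force: [-0.3, -0.3, -2.2]
opening: 0.0352
[ 0.4806882  -0.20276957  0.11896296] [[-0.893  0.451  0.002]
 [ 0.451  0.893  0.   ]
 [-0.001  0.001 -1.   ]] [ 0.00176222 -0.00512659  0.16987054] 63.2204165463587
```

View pics/w5.png

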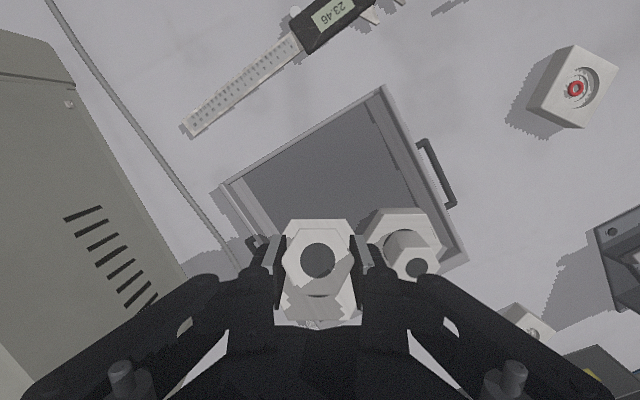

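```bash
python3 -m jog '[[0,0,0.08,0,0.3],[0,0,0.165,0,0.3],[0,0,0.165,0,0.3],[0,0,0.18,0,0.3],[0,0,0.19,0,0.3]]' 25
python3 - <<'E'
from h import *
s=status.get_state();print(s["eef_pos"],s["wrist_force"])
E
```

```text
time_s: 5.9
eef_pos: [0.4814, -0.2043, 0.0634]
tool_rot: [[-0.892, 0.452, 0.004], [0.452, 0.892, -0.001], [-0.005, 0.001, -1.0]]
wrist_force: [-0.4, 3.5, 35.8]
opening: 0.0354
[ 0.48143152 -0.20429702  0.0633995 ] [-0.41615635  3.49333574 35.80721393]
```

```bash
python3 -m jog '[[0,0,-0.003,0,0.3],[-0.015,0,-0.002,0,0.3],[-0.033,0,0.0,0,0.3],[-0.05,0,0.004,0,0.3]]' 20
python3 - <<'E'
from h import *
s=status.get_state();print(s["eef_pos"],s["wrist_force"])
im,dep,P,C=cloud("wrist"); cv2.imwrite(f"pics/w6.png",im)
E
```

```text
time_s: 6.4
eef_pos: [0.4931, -0.2102, 0.0616]
tool_rot: [[-0.892, 0.452, 0.001], [0.452, 0.892, 0.001], [-0.0, 0.001, -1.0]]
wrist_force: [-2.4, 2.7, 8.0]
opening: 0.0351
[ 0.49307324 -0.21016559  0.0615824 ] [-2.39446393  2.6689427   8.00097694]
```

View pics/w6.png

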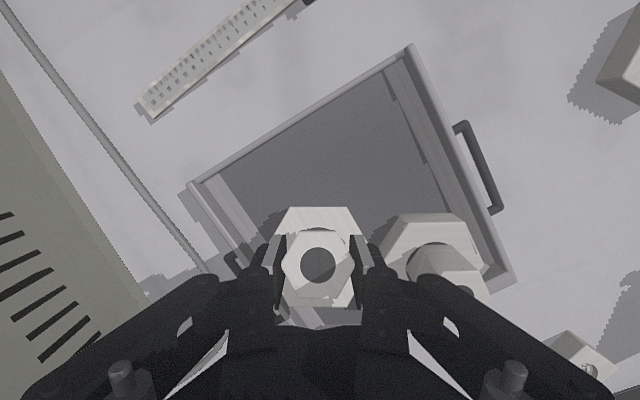

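```bash
python3 -m jog '[[-0.016,0,0.006,0,0.3],[-0.033,0,0.013,0,0.3],[-0.047,0,0.021,0,0.3],[-0.062,0,0.030,0,0.3],[-0.064,0,0.032,0,0.3]]' 20
python3 - <<'E'
from h import *
s=status.get_state();print(s["eef_pos"],s["wrist_force"])
im,dep,P,C=cloud("wrist"); cv2.imwrite(f"pics/w7.png",im)
E
```

```text
time_s: 7.08
eef_pos: [0.5096, -0.2186, 0.0527]
tool_rot: [[-0.892, 0.452, -0.0], [0.452, 0.892, 0.001], [0.001, 0.001, -1.0]]
wrist_force: [-9.9, 6.7, 30.2]
opening: 0.0353
[ 0.50961224 -0.21863774  0.05274988] [-9.87003633  6.71591126 30.152773  ]
```

View pics/w7.png

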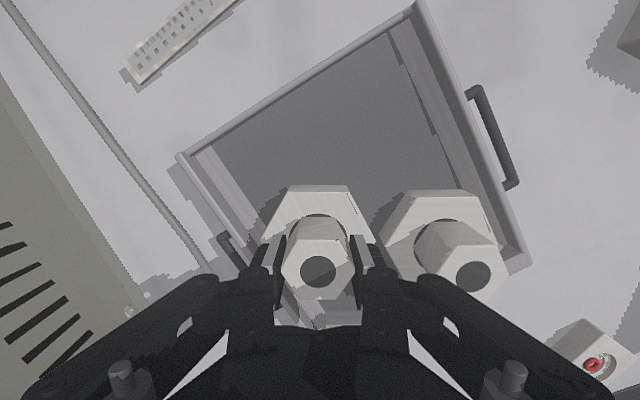

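The plug looks nearly upright now, with its flange at (320,210). I'll check its tilt from depth.

```bash
python3 - <<'E'
from h import *
im,dep,P,C=cloud("wrist")
def pl(mask):
    Q=P[mask];Q=Q[~np.isnan(Q[:,0])]; c=np.median(Q,0)
    for _ in range(3):
        n=np.linalg.svd(Q-Q.mean(0))[2][2]; r=(Q-Q.mean(0))@n; Q=Q[abs(r)<.002]
    return Q.mean(0).round(4),(n*np.sign(n[2])).round(3),len(Q)
m=np.zeros((400,640),bool)
def box(pts):
    k=np.zeros((400,640),np.uint8); cv2.fillPoly(k,[np.array(pts)],1); return k>0
print("new",pl(box([(292,195),(345,195),(352,212),(285,212)])))
print("stem",pl(box([(296,255),(340,255),(345,265),(290,265)])))
print("hex3",pl(box([(412,200),(455,200),(460,214),(405,214)])))
print("floor",pl(box([(280,120),(380,120),(380,170),(280,170)])))
E
```

```text
new (array([ 0.4888, -0.2069,  0.0249]), array([ 0.016, -0.01 ,  1.   ]), 1098)
stem (array([ 0.5037, -0.2149,  0.059 ]), array([ 0.034, -0.023,  0.999]), 545)
hex3 (array([ 0.5205, -0.1491,  0.0248]), array([ 0.01 , -0.017,  1.   ]), 724)
floor (array([ 0.4643, -0.1865,  0.0049]), array([-0.   ,  0.001,  1.   ]), 5125)
```

```bash
python3 -m jog '[[0,0,-0.004,0,0.3],[0,0,-0.004,0,0.45],[0,0,-0.004,0,0.55],[0,0,-0.004,0,0.6],[0,0,-0.004,0,0.6]]' 20
python3 - <<'E'
from h import *
s=status.get_state();print(s["eef_pos"],s["wrist_force"],s["qpos"].round(2))
im,dep,P,C=cloud("wrist"); cv2.imwrite(f"pics/w8.png",im); np.savez("w8.npz",im=im,P=P,K=C[0],D=C[1],R=C[2],t=C[3])
E
```

```text
time_s: 7.8
eef_pos: [0.51, -0.2195, 0.0516]
tool_rot: [[-0.892, 0.453, -0.0], [0.453, 0.892, -0.0], [0.0, -0.0, -1.0]]
wrist_force: [-0.4, -0.1, -0.1]
opening: 0.0511
[ 0.50999671 -0.21947872  0.05160847] [-0.42616944 -0.07044344 -0.07758751] [ 0.25  0.67  0.12  1.97 -0.15  0.52  1.57]
```

View pics/w8.png

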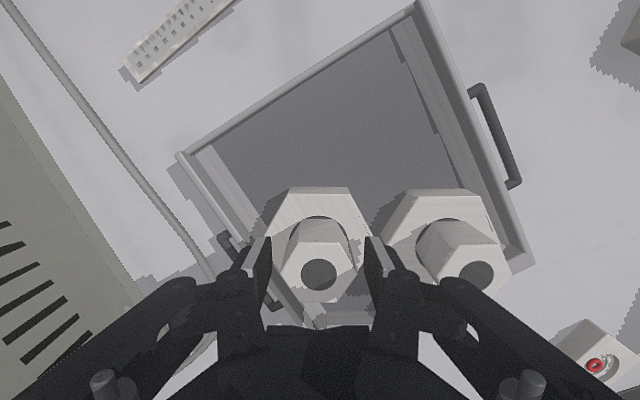

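```bash
cat >> fit.py <<'E'
def onplane(C,px,z):
    K,D,R,t=C
    pn=cv2.undistortPoints(np.array(px,float).reshape(-1,1,2),K,D).reshape(-1,2)
    d=np.c_[pn,np.ones(len(pn))]@R; o=-R.T@t
    return o+d*((z-o[2])/d[:,2])[:,None]
E
python3 - <<'E'
from fit import *
w=np.load("w8.npz"); C=(w["K"],w["D"],w["R"],w["t"])
im=w["im"]
cv2.imwrite("pics/z8.png",cv2.resize(im[170:330,240:520],None,fx=2.85,fy=2.85,interpolation=cv2.INTER_CUBIC))
print("holes",onplane(C,[[318,274],[475,275]],.058).round(4))
E
```

```text
holes [[ 0.5106 -0.2189  0.058 ]
 [ 0.5453 -0.1525  0.058 ]]
```

View pics/z8.png

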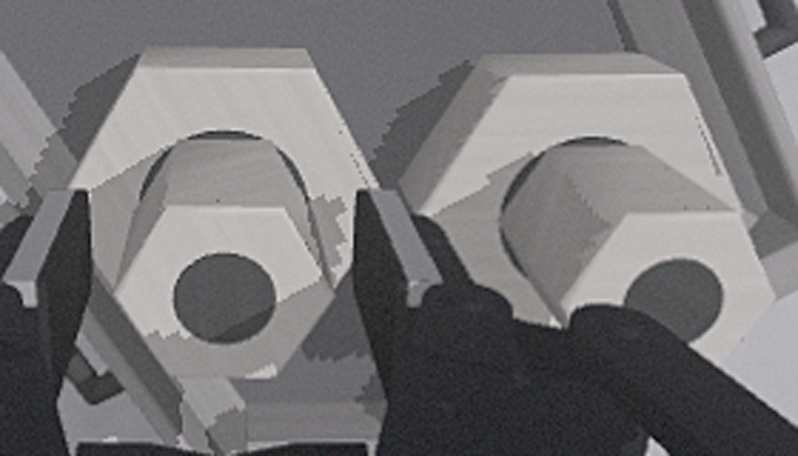

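```bash
python3 -m jog '[[0,0,-0.004,0.2,0.6],[0,0,-0.004,0.42,0.6],[0,0,-0.004,0.665,0.6],[0,0,-0.004,0.665,0.6],[0,0,-0.004,0.665,0.25],[0,0,-0.004,0.665,0.25],[0,0,-0.004,0.665,0.25],[0,0,-0.004,0.665,0.25]]' 20
python3 - <<'E'
from h import *
s=status.get_state();T=s["tool_rot"];p=s["eef_pos"]
print(p,s["wrist_force"],s["qpos"].round(2)[6],s["opening"])
print(T.T@np.array([.0412,.0063,0])/.3)
im,dep,P,C=cloud("wrist"); cv2.imwrite(f"pics/w9.png",im)
E
```

```text
time_s: 8.85
eef_pos: [0.51, -0.2195, 0.0529]
tool_rot: [[-0.547, 0.837, 0.0], [0.837, 0.547, 0.0], [-0.0, 0.0, -1.0]]
wrist_force: [-0.2, 1.0, 0.9]
opening: 0.0316
[ 0.50997939 -0.21949325  0.05294955] [-0.1621527   0.99736431  0.85375166] 1.22 0.03157755576876161
[-5.76079538e-02  1.26422972e-01  1.88620087e-05]
```

View pics/w9.png

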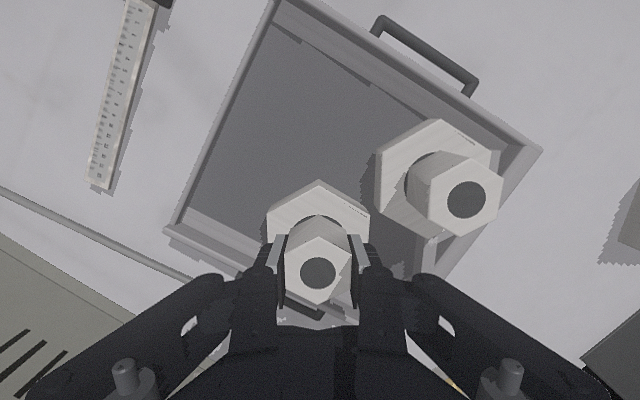

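```bash
python3 -m jog '[[-0.015,0.03,0,0,0.25],[-0.032,0.07,0,0,0.25],[-0.05,0.11,0,0,0.25],[-0.051,0.112,0,0,0.25],[-0.052,0.114,0,0,0.25],[-0.052,0.114,0,0,0.25]]' 20
python3 - <<'E'
from fit import *
s=status.get_state();T=s["tool_rot"];p=s["eef_pos"]
print(p,s["wrist_force"])
im,dep,P,C=cloud("wrist"); cv2.imwrite(f"pics/w10.png",im);np.savez("w10.npz",K=C[0],D=C[1],R=C[2],t=C[3])
E
```

```text
time_s: 9.65
eef_pos: [0.5477, -0.2136, 0.053]
tool_rot: [[-0.547, 0.837, 0.001], [0.837, 0.547, -0.0], [-0.001, 0.001, -1.0]]
wrist_force: [2.9, 0.1, 1.3]
opening: 0.0319
[ 0.54770274 -0.21359462  0.05298162] [2.85778925 0.10419929 1.27019061]
```

View pics/w10.png

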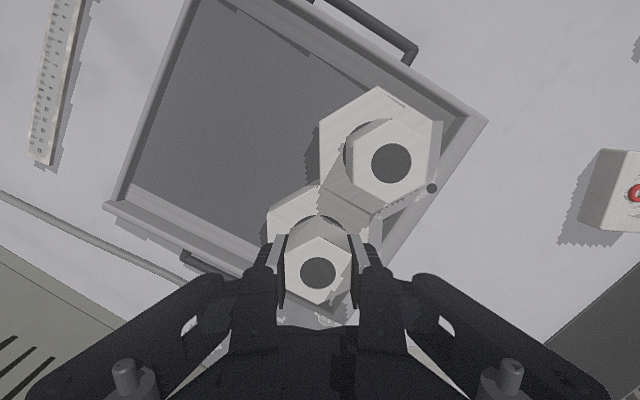

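```bash
python3 -m jog '[[-0.0033,0.0058,0,0,0.25],[-0.0058,0.0101,0,0,0.25],[-0.0067,0.0116,0,0,0.25],[-0.0075,0.013,0,0,0.25]]' 20
```

```text
time_s: 10.2
eef_pos: [0.5489, -0.2137, 0.053]
tool_rot: [[-0.546, 0.838, -0.004], [0.838, 0.546, 0.001], [0.003, -0.003, -1.0]]
wrist_force: [-7.7, 1.3, 11.4]
opening: 0.0313
```

```bash
python3 - <<'E'
from fit import *
im,dep,P,C=cloud("wrist"); cv2.imwrite(f"pics/w11.png",im)
s=status.get_state();print(s["eef_pos"],s["wrist_force"])
E
```

```text
[ 0.54892438 -0.21369628  0.05299038] [-8.17895084  0.7510121   9.99158743]
```

View pics/w11.png

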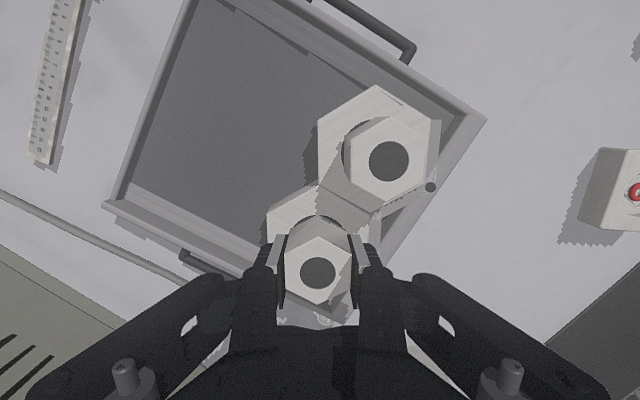

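```bash
python3 - <<'E'
from fit import *
im=cv2.imread("pics/w11.png");C=cam("wrist")
a=onplane(C,[[318,273],[389,161]],.058);print(a.round(4),np.linalg.norm(a[0]-a[1]))
d=a[1]-a[0];print("dir",np.degrees(np.arctan2(d[1],d[0]))-90)
np.savez("w11.npz",K=C[0],D=C[1],R=C[2],t=C[3])
cv2.imwrite("pics/z11.png",cv2.resize(im[70:350,250:480],None,fx=2.1,fy=2.1,interpolation=cv2.INTER_CUBIC))
E
```

```text
[[ 0.5499 -0.2134  0.058 ]
 [ 0.5459 -0.1522  0.058 ]] 0.06127859456238926
dir 3.7268204281494093
```

View pics/z11.png

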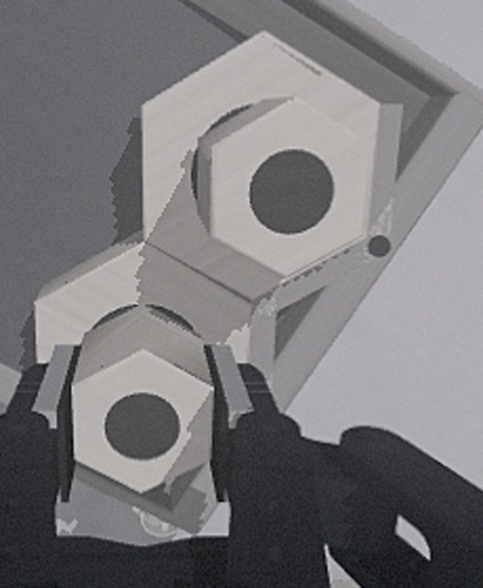

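```bash
python3 -m jog '[[-0.0017,0.003,0,0,0.25],[-0.0033,0.006,0,0,0.25],[-0.005,0.009,0,0,0.25],[-0.005,0.009,0,0,0.25]]' 20;  python3 - <<'E'
from h import *
s=status.get_state();print(s["eef_pos"],s["wrist_force"])
E
```

```text
time_s: 10.75
eef_pos: [0.5494, -0.214, 0.053]
tool_rot: [[-0.545, 0.838, -0.008], [0.839, 0.545, 0.001], [0.006, -0.006, -1.0]]
wrist_force: [-15.6, -0.1, 18.6]
opening: 0.0319
[ 0.54937259 -0.21399679  0.05300481] [-15.63622548  -0.05876732  18.55302988]
```

```bash
python3 -m jog '[[0.011,-0.02,0,0,0.25],[0.012,-0.022,0,0,0.45],[0.012,-0.022,0,0,0.6],[0.012,-0.022,0,0,0.6],[0.012,-0.022,-0.1,0,0.6],[0.012,-0.022,-0.25,0,0.6],[0.012,-0.022,-0.25,0,0.6]]' 20;  python3 - <<'E'
from fit import *
s=status.get_state();T=s["tool_rot"];p=s["eef_pos"]
print(p,s["wrist_force"],T.T@(np.array([.5459,-.1522,p[2]])-p)/.3)
im,dep,P,C=cloud("wrist"); cv2.imwrite(f"pics/w12.png",im);np.savez("w12.npz",K=C[0],D=C[1],R=C[2],t=C[3])
E
```

```text
time_s: 11.62
eef_pos: [0.549, -0.2147, 0.1309]
tool_rot: [[-0.547, 0.837, 0.005], [0.837, 0.547, -0.002], [-0.004, 0.003, -1.0]]
wrist_force: [-0.1, -0.2, -0.6]
opening: 0.0513
[ 0.54904696 -0.21472232  0.13091877] [-0.10222121 -0.24100798 -0.55192326] [ 0.18019074  0.10523741 -0.00044592]
```

View pics/w12.png

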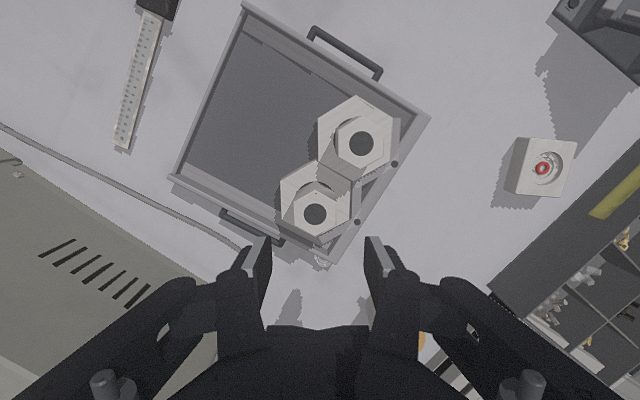

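```bash
python3 - <<'E'
import cv2
im=cv2.imread("pics/w12.png");cv2.imwrite("pics/z12.png",cv2.resize(im[85:255,265:425],None,fx=3.5,fy=3.5,interpolation=cv2.INTER_CUBIC))
E
python3 -m jog '[[0.09,0.05,0,0,0.6],[0.18,0.105,0,0,0.6],[0.18,0.105,0.1,0,0.6],[0.18,0.105,0.26,0,0.6],[0.18,0.105,0.26,0,0.6],[0.18,0.105,0.26,0,0.25],[0.18,0.105,0.26,0,0.25],[0.18,0.105,0.26,0,0.25]]' 20;  python3 - <<'E'
from fit import *
s=status.get_state();T=s["tool_rot"];p=s["eef_pos"]
print(p,s["wrist_force"])
im,dep,P,C=cloud("wrist"); cv2.imwrite(f"pics/w13.png",im);np.savez("w13.npz",K=C[0],D=C[1],R=C[2],t=C[3])
E
```

```text
time_s: 12.68
eef_pos: [0.5442, -0.1518, 0.0509]
tool_rot: [[-0.547, 0.837, 0.001], [0.837, 0.547, -0.0], [-0.001, 0.001, -1.0]]
wrist_force: [-1.8, -1.7, -2.5]
opening: 0.0318
[ 0.54417708 -0.15178639  0.05088297] [-1.80482262 -1.66818802 -2.45924852]
```

View pics/z12.png

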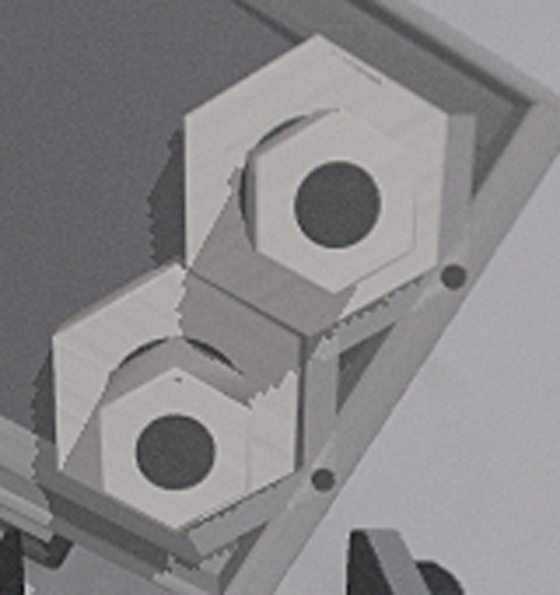

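View pics/w13.png

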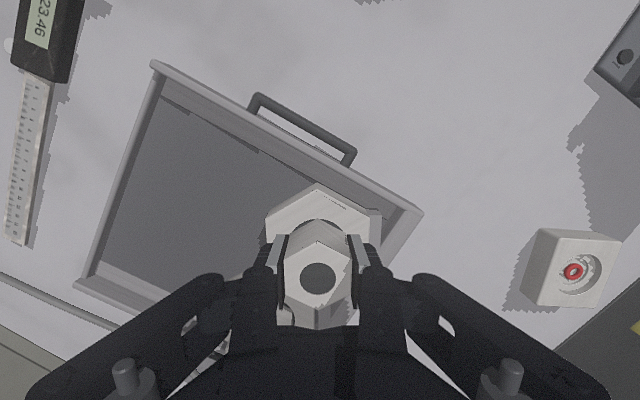

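```bash
python3 -m jog '[[-0.0033,0.0058,0,0,0.25],[-0.0067,0.0116,0,0,0.25],[-0.009,0.016,0,0,0.25],[-0.011,0.019,0,0,0.25],[-0.013,0.0225,0,0,0.25],[-0.013,0.0225,0,0,0.25]]' 20;  python3 - <<'E'
from h import *
s=status.get_state();print(s["eef_pos"],s["wrist_force"])
E
```

```text
time_s: 13.48
eef_pos: [0.5448, -0.1519, 0.0508]
tool_rot: [[-0.545, 0.838, -0.011], [0.838, 0.545, 0.002], [0.008, -0.008, -1.0]]
wrist_force: [-26.0, -0.7, 28.7]
opening: 0.0316
[ 0.54476201 -0.15186516  0.05076535] [-25.95592259  -0.74516471  28.66317981]
```

```bash
python3 -m jog '[[0.012,-0.021,0,0,0.25],[0.013,-0.0225,0,0,0.45],[0.013,-0.0225,0,0,0.6],[0.013,-0.0225,0,0,0.65],[0.013,-0.0225,-0.1,0,0.7],[-0.02,0.1,-0.3,-0.2,0.7],[-0.04,0.2,-0.5,-0.5,0.7],[-0.04,0.2,-0.5,-0.8,0.7],[-0.04,0.2,-0.5,-1,0.7],[-0.04,0.2,-0.5,-1,0.7]]' 20;  python3 - <<'E'
from fit import *
s=status.get_state();T=s["tool_rot"];p=s["eef_pos"]
print(p,s["wrist_force"],T.round(3))
im,dep,P,C=cloud("wrist"); cv2.imwrite(f"pics/w14.png",im);np.savez("w14.npz",P=P,K=C[0],D=C[1],R=C[2],t=C[3])
E
```

```text
time_s: 14.72
eef_pos: [0.609, -0.1281, 0.2001]
tool_rot: [[-0.98, 0.201, 0.001], [0.201, 0.98, 0.0], [-0.001, 0.0, -1.0]]
wrist_force: [1.3, 0.1, 0.4]
opening: 0.0597
[ 0.60895578 -0.12809715  0.20014534] [1.25320731 0.09733958 0.39213939] [[-0.98   0.201  0.001]
 [ 0.201  0.98   0.   ]
 [-0.001  0.    -1.   ]]
```

View pics/w14.png

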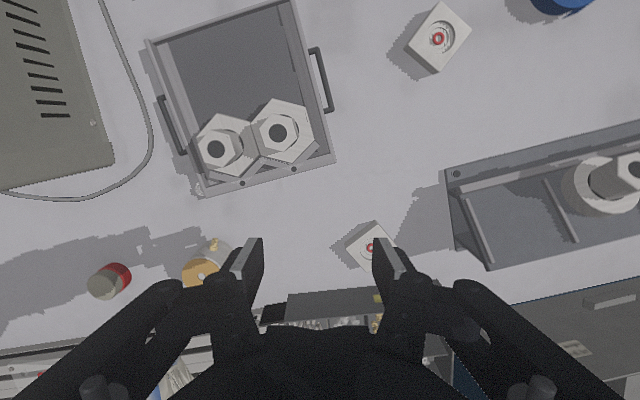

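```bash
python3 - <<'E'
import cv2
im=cv2.imread("pics/w14.png");cv2.imwrite("pics/z14.png",cv2.resize(im[85:205,165:345],None,fx=4.4,fy=4.4,interpolation=cv2.INTER_CUBIC))
E
```

```text
(no output)
```

View pics/z14.png

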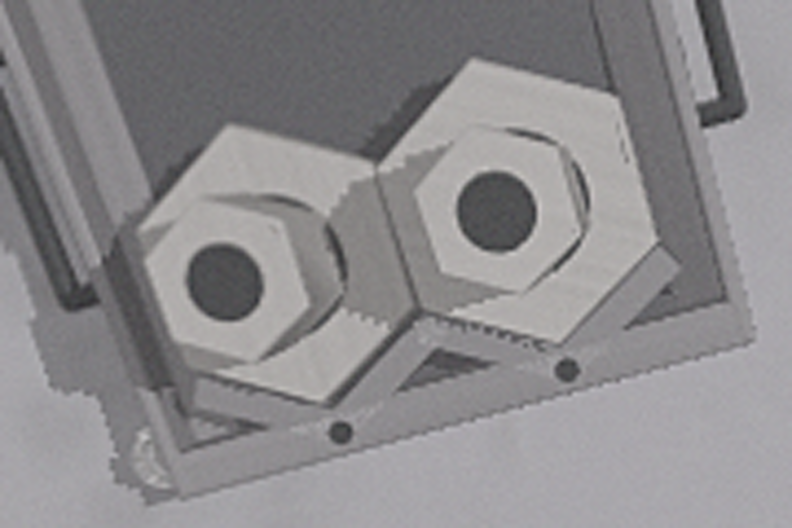

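```bash
python3 -m jog '[[0.03,0.2,0,-0.1,0.7],[0.06,0.45,0,-0.2,0.7],[0.09,0.7,0,-0.31,0.7],[0.12,1,0,-0.31,0.7],[0.12,1,0,-0.31,0.7],[0.12,1,0,-0.31,0.7]]' 30;  python3 - <<'E'
from fit import *
C=tuple(np.load("w14.npz")[k] for k in "KDRt")
a=onplane(C,np.array([[225,282],[497,211]])/4.4+[165,85],.058);d=a[1]-a[0]
print(a.round(4),np.linalg.norm(d),np.degrees(np.arctan2(d[1],d[0]))-90)
s=status.get_state();T=s["tool_rot"];p=s["eef_pos"]
print(p,T.T@(np.array([.638,.2363,.17])-p)/.3,np.degrees(np.arctan2(T[1,1],T[0,1])))
E
```

```text
time_s: 15.52
eef_pos: [0.6341, 0.1798, 0.1992]
tool_rot: [[-0.999, -0.044, -0.001], [-0.044, 0.999, 0.003], [0.001, 0.003, -1.0]]
wrist_force: [-0.0, -0.1, -0.9]
opening: 0.06
[[ 0.5473 -0.2133  0.058 ]
 [ 0.5448 -0.1522  0.058 ]] 0.06114442842476425 2.3629143403192785
[0.63410421 0.17977108 0.19916799] [-0.02132969  0.18736225  0.09781537] 92.51934148735702
```

```bash
python3 -m jog '[[-0.02,0.1,0,0,0.7],[-0.02,0.19,0.1,0,0.7],[-0.02,0.19,0.1,0,0.7],[-0.02,0.19,0.1,0,0.7]]' 30;  python3 - <<'E'
from fit import *
s=status.get_state();T=s["tool_rot"];p=s["eef_pos"]
print(p,T.T@(np.array([.638,.2363,.093])-p)/.3)
im,dep,P,C=cloud("wrist"); cv2.imwrite(f"pics/w15.png",im)
E
```

```text
time_s: 16.02
eef_pos: [0.6391, 0.2286, 0.17]
tool_rot: [[-0.999, -0.035, 0.0], [-0.035, 0.999, -0.001], [-0.0, -0.001, -1.0]]
wrist_force: [0.4, 0.1, 0.3]
opening: 0.0595
[0.63913682 0.2285817  0.16999687] [0.00289035 0.02614654 0.25662562]
```

View pics/w15.png

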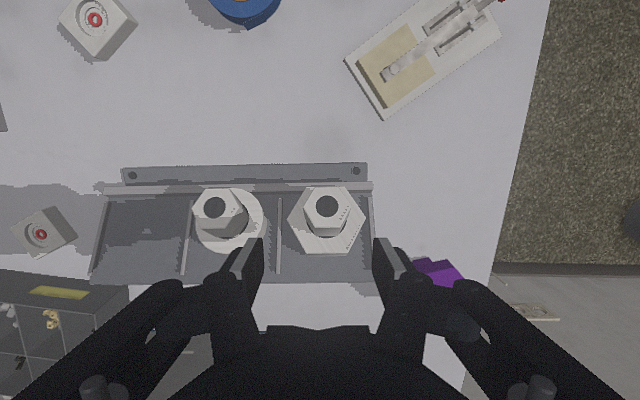

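```bash
python3 -m jog '[[0,0,0.1,0,0.7],[0,0,0.22,0,0.7],[0,0,0.22,0,0.7],[0,0,0.22,0,0.7]]' 30;  python3 - <<'E'
from fit import *
s=status.get_state();T=s["tool_rot"];p=s["eef_pos"]
print(p,T.T@(np.array([.638,.2363,.093])-p)/.3,np.degrees(np.arctan2(T[1,1],T[0,1])))
im,dep,P,C=cloud("wrist"); cv2.imwrite(f"pics/w16.png",im)
E
```

```text
time_s: 16.58
eef_pos: [0.6399, 0.2294, 0.1056]
tool_rot: [[-0.999, -0.036, 0.002], [-0.036, 0.999, 0.0], [-0.002, 0.0, -1.0]]
wrist_force: [0.3, 0.5, -0.5]
opening: 0.06
[0.63987416 0.22938639 0.10564351] [0.00550359 0.02324051 0.04214154] 92.04691582658276
```

View pics/w16.png

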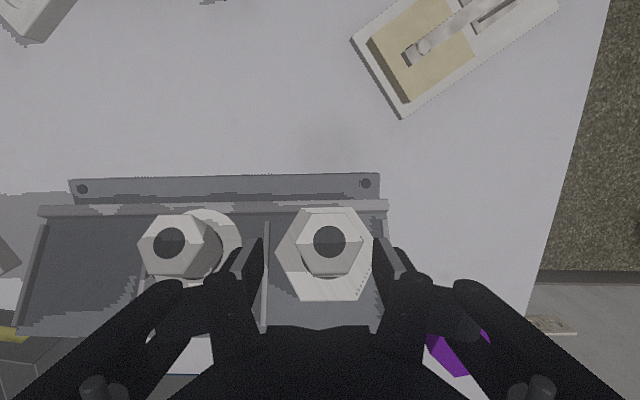

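```bash
python3 -m jog '[[0.005,0.023,0.01,0,0.7],[0.005,0.023,0.04,0,0.7],[0.005,0.023,0.04,0,0.7],[0.005,0.023,0.04,0,0.3],[0.005,0.023,0.04,0,0.3],[0.005,0.023,0.04,0,0.3],[0.005,0.023,0.04,0,0.3]]' 35;  python3 - <<'E'
from fit import *
s=status.get_state();T=s["tool_rot"];p=s["eef_pos"]
print(p,s["wrist_force"])
im,dep,P,C=cloud("wrist"); cv2.imwrite(f"pics/w17.png",im)
E
```

```text
time_s: 17.5
eef_pos: [0.6371, 0.2365, 0.0921]
tool_rot: [[-0.999, -0.037, 0.0], [-0.037, 0.999, -0.0], [-0.0, -0.0, -1.0]]
wrist_force: [-1.6, -2.3, 3.1]
opening: 0.0353
[0.63710479 0.23647759 0.09211928] [-1.6392388  -2.34003856  3.14350945]
```

View pics/w17.png

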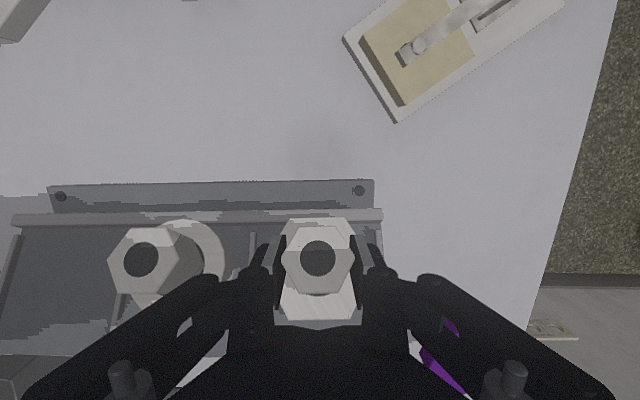

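```bash
python3 -m jog '[[0,0,-0.05,0,0.3],[0,0,-0.15,0,0.3],[0.1,0,-0.3,0,0.3],[0.2,-0.15,-0.38,0.15,0.3],[0.3,-0.35,-0.38,0.3,0.3],[0.4,-0.55,-0.38,0.5,0.3],[0.5,-0.75,-0.38,0.65,0.3],[0.55,-0.9,-0.38,0.65,0.3],[0.55,-0.9,-0.38,0.65,0.3]]';  python3 - <<'E'
from fit import *
s=status.get_state();T=s["tool_rot"];p=s["eef_pos"]
print(T.T@(np.array([.4448,-.1712,.11])-p)/.3,np.degrees(np.arctan2(T[1,1],T[0,1])))
im,dep,P,C=cloud("wrist"); cv2.imwrite(f"pics/w18.png",im)
E
```

```text
time_s: 18.68
eef_pos: [0.4804, -0.0439, 0.2069]
tool_rot: [[-0.886, 0.463, 0.0], [0.463, 0.886, -0.001], [-0.001, -0.001, -1.0]]
wrist_force: [0.6, 0.3, -3.2]
opening: 0.0355
[-0.09099242 -0.43056088  0.32366141] 62.416011495339944
```

View pics/w18.png

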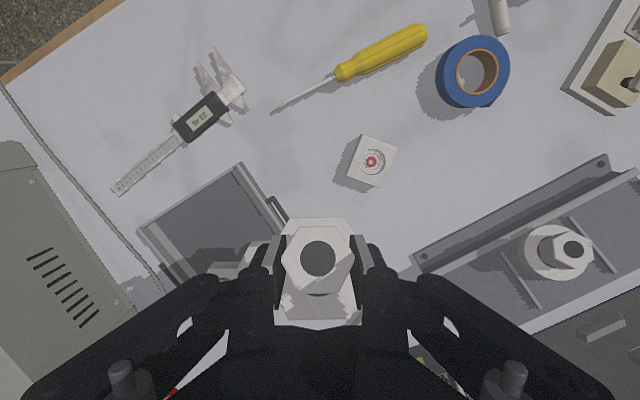

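```bash
python3 -m jog '[[-0.05,-0.2,0,0,0.3],[-0.09,-0.43,0.1,0,0.3],[-0.09,-0.43,0.3,0,0.3],[-0.09,-0.43,0.325,0,0.3],[-0.09,-0.43,0.325,0,0.3]]';  python3 - <<'E'
from fit import *
s=status.get_state();T=s["tool_rot"];p=s["eef_pos"]
print(T.T@(np.array([.4448,-.1712,.068])-p)/.3,np.degrees(np.arctan2(T[1,1],T[0,1])))
im,dep,P,C=cloud("wrist"); cv2.imwrite(f"pics/w19.png",im)
E
```

```text
time_s: 19.35
eef_pos: [0.4481, -0.1648, 0.1086]
tool_rot: [[-0.891, 0.454, -0.001], [0.454, 0.891, 0.001], [0.001, 0.001, -1.0]]
wrist_force: [1.3, -0.3, -1.5]
opening: 0.0353
[ 4.02563950e-05 -2.41642078e-02  1.35215004e-01] 62.98057059795903
```

View pics/w19.png

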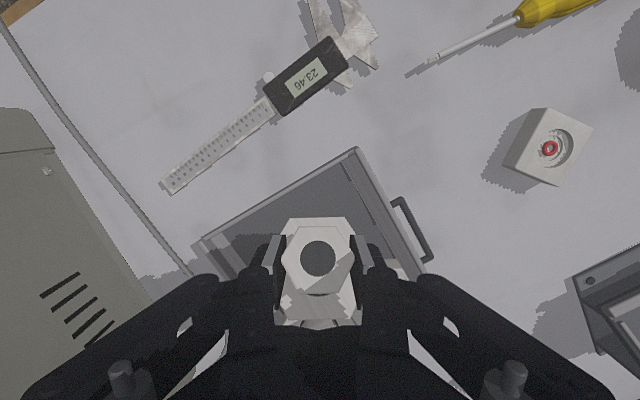

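```bash
python3 -m jog '[[0,-0.02,0.05,0,0.3],[0,-0.02,0.13,0,0.3],[0,-0.02,0.13,0,0.3],[0,-0.02,0.14,0,0.3]]' 20;  python3 - <<'E'
from fit import *
s=status.get_state();T=s["tool_rot"];p=s["eef_pos"]
print(T.T@(np.array([.4448,-.1712,.068])-p)/.3,s["wrist_force"])
E
```

```text
time_s: 19.9
eef_pos: [0.4459, -0.1712, 0.0679]
tool_rot: [[-0.891, 0.455, 0.003], [0.455, 0.891, -0.0], [-0.002, 0.001, -1.0]]
wrist_force: [0.1, -1.3, -3.5]
opening: 0.0352
[ 0.00339754 -0.00170563 -0.00032172] [ 0.1124813  -1.3346959  -3.53611475]
```

```bash
python3 -m jog '[[0,0,0.006,0,0.3],[0,0,0.012,0,0.3],[-0.005,0,0.014,0,0.3],[-0.017,0,0.015,0,0.3],[-0.033,0,0.017,0,0.3]]' 20;  python3 - <<'E'
from fit import *
s=status.get_state();T=s["tool_rot"];p=s["eef_pos"]
print(p,s["wrist_force"])
im,dep,P,C=cloud("wrist"); cv2.imwrite(f"pics/w20.png",im)
E
```

```text
time_s: 20.52
eef_pos: [0.4523, -0.1754, 0.0618]
tool_rot: [[-0.89, 0.456, -0.002], [0.456, 0.89, 0.001], [0.002, 0.0, -1.0]]
wrist_force: [-4.5, 2.7, 8.1]
opening: 0.0351
[ 0.45234661 -0.17544452  0.06178209] [-4.52408125  2.7152966   8.12209491]
```

View pics/w20.png

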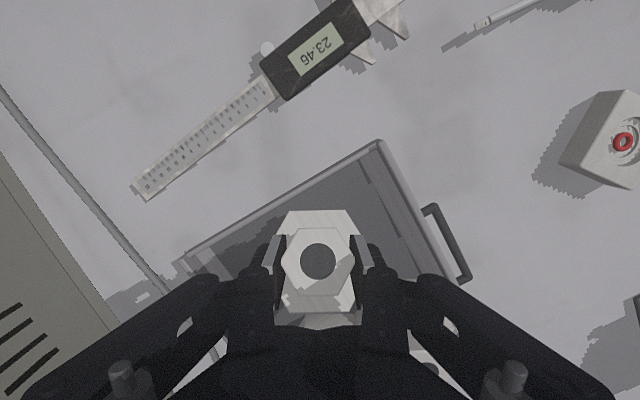

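```bash
python3 -m jog '[[-0.016,0,0.004,0,0.3],[-0.033,0,0.009,0,0.3],[-0.049,0,0.016,0,0.3],[-0.064,0,0.024,0,0.3],[-0.077,0,0.032,0,0.3],[-0.079,0,0.034,0,0.3]]' 20;  python3 - <<'E'
from fit import *
s=status.get_state();T=s["tool_rot"];p=s["eef_pos"]
print(p,s["wrist_force"])
im,dep,P,C=cloud("wrist"); cv2.imwrite(f"pics/w21.png",im)
E
```

```text
time_s: 21.32
eef_pos: [0.4737, -0.1862, 0.0517]
tool_rot: [[-0.89, 0.456, -0.002], [0.456, 0.89, 0.002], [0.002, 0.001, -1.0]]
wrist_force: [-6.8, 4.8, 22.1]
opening: 0.035
[ 0.47374269 -0.18617338  0.05174981] [-6.78944574  4.77189419 22.12267445]
```

View pics/w21.png

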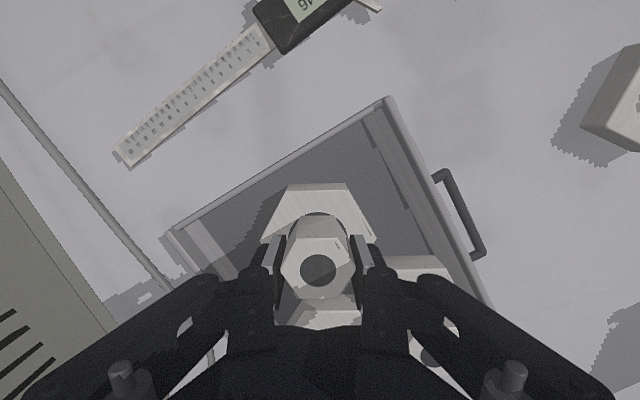

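```bash
python3 -m jog '[[0.002,0,-0.003,0,0.3],[0.002,0,-0.004,0,0.45],[0.002,0,-0.004,0,0.55],[0.002,0,-0.004,0,0.62],[0.002,0,-0.004,-0.2,0.62],[0.002,0,-0.006,-0.43,0.62],[0.002,0,-0.006,-0.665,0.62],[0.002,0,-0.006,-0.665,0.62]]' 20;  python3 - <<'E'
from fit import *
s=status.get_state();T=s["tool_rot"];p=s["eef_pos"]
print(p,s["wrist_force"],T[:,1],np.degrees(np.arctan2(T[1,1],T[0,1])))
im,dep,P,C=cloud("wrist"); cv2.imwrite(f"pics/w22.png",im);np.savez("w22.npz",P=P,K=C[0],D=C[1],R=C[2],t=C[3])
cv2.imwrite("pics/z22.png",cv2.resize(im[130:330,200:440],None,fx=2.9,fy=2.9,interpolation=cv2.INTER_CUBIC))
E
```

```text
time_s: 22.38
eef_pos: [0.474, -0.1869, 0.0529]
tool_rot: [[-0.999, -0.047, 0.0], [-0.047, 0.999, 0.0], [-0.0, 0.0, -1.0]]
wrist_force: [-0.2, -0.3, 0.7]
opening: 0.0528
[ 0.47400152 -0.18685595  0.05291373] [-0.23470651 -0.31044006  0.6571358 ] [-4.73069989e-02  9.98880374e-01  2.15187679e-04] 92.71150345168297
```

View pics/w22.png

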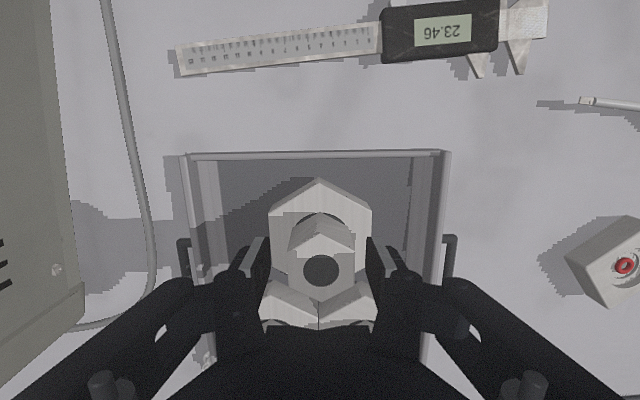

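View pics/z22.png

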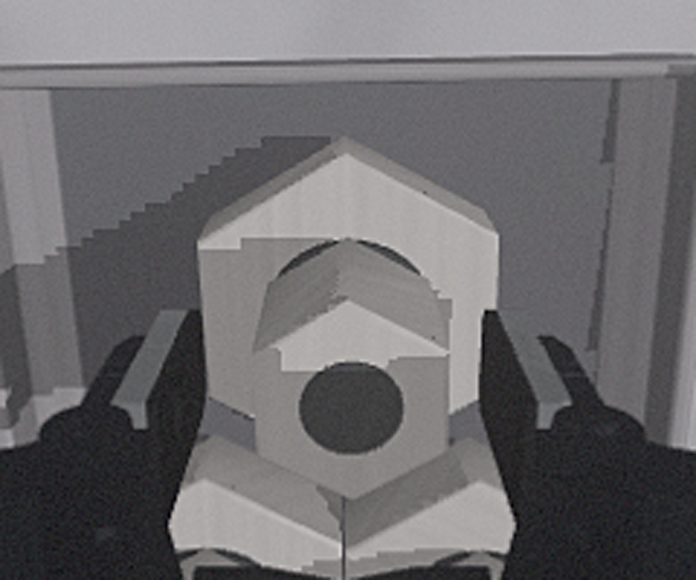

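```bash
python3 -m jog '[[0,0,0,0,0.25],[0,0,0,0,0.25],[0,0,0,0,0.25],[0,0,0,0,0.25]]' 25;  python3 - <<'E'
from fit import *
s=status.get_state();T=s["tool_rot"];p=s["eef_pos"]
print(p,s["wrist_force"])
C=tuple(np.load("w22.npz")[k] for k in "KDRt")
a=onplane(C,[[321,270]],.058)[0]
o5=np.array([200,130]);jn=onplane(C,[np.array([343,575])/2.9+o5, np.array([342,540])/2.9+o5],.024)
print(a,jn)
print(T.T@(np.array([.495,-.1856,a[2]])-a)/.3)
im,dep,P,C=cloud("wrist"); cv2.imwrite(f"pics/w23.png",im)
E
```

```text
time_s: 22.92
eef_pos: [0.474, -0.1866, 0.053]
tool_rot: [[-0.999, -0.048, 0.0], [-0.048, 0.999, -0.0], [-0.0, -0.0, -1.0]]
wrist_force: [0.3, 1.0, 2.6]
opening: 0.0316
[ 0.47403893 -0.18660924  0.05297961] [0.28215498 1.01446984 2.61570945]
[ 0.4729342  -0.18509753  0.058     ] [[ 0.53623991 -0.1832317   0.024     ]
 [ 0.52672496 -0.18391559  0.024     ]]
[-7.33861033e-02 -5.22277686e-03  1.16981027e-05]
```

```bash
python3 -m jog '[[-0.02,-0.002,0,0,0.25],[-0.04,-0.004,0,0,0.25],[-0.058,-0.005,0,0,0.25],[-0.064,-0.005,0,0,0.25],[-0.068,-0.005,0,0,0.25],[-0.072,-0.005,0,0,0.25],[-0.072,-0.005,0,0,0.25]]' 25;  python3 - <<'E'
from fit import *
s=status.get_state();T=s["tool_rot"];p=s["eef_pos"]
print(p,s["wrist_force"])
im,dep,P,C=cloud("wrist"); cv2.imwrite(f"pics/w24.png",im);np.savez("w24.npz",P=P,K=C[0],D=C[1],R=C[2],t=C[3])
cv2.imwrite("pics/z24.png",cv2.resize(im[130:330,200:440],None,fx=2.9,fy=2.9,interpolation=cv2.INTER_CUBIC))
E
```

```text
time_s: 23.85
eef_pos: [0.4934, -0.1873, 0.053]
tool_rot: [[-0.999, -0.048, -0.004], [-0.048, 0.999, 0.0], [0.004, 0.0, -1.0]]
wrist_force: [-8.0, -0.1, 12.7]
opening: 0.0316
[ 0.49338185 -0.18729375  0.05299653] [-8.01276193 -0.111716   12.65755589]
```

View pics/z24.png

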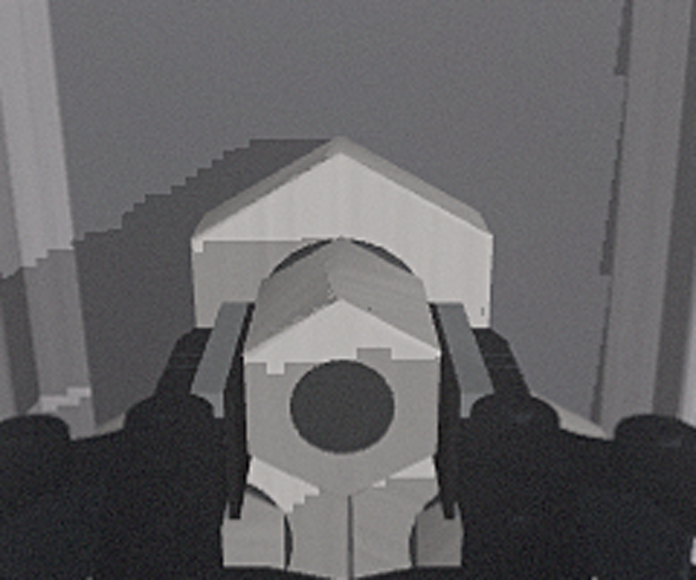

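```bash
python3 -m jog '[[-0.004,0,0,0,0.25],[-0.008,0,0,0,0.25],[-0.011,0.003,0,0,0.25],[-0.011,-0.003,0,0,0.25],[-0.011,0,0,0,0.25],[-0.011,0,0,0,0.25]]' 25;  python3 - <<'E'
from h import *
s=status.get_state();print(s["eef_pos"],s["wrist_force"])
E
python3 -m jog '[[0.008,0,0,0,0.25],[0.0115,0,0,0,0.25],[0.0115,0,0,0,0.45],[0.0115,0,0,0,0.62],[0.0115,0,0,0,0.62],[0.0115,0,-0.1,0,0.62],[0.0,0,-0.3,0,0.62],[-0.2,0,-0.5,0,0.62],[-0.4,0,-0.5,0,0.62],[-0.4,0,-0.5,0,0.62],[-0.4,0,-0.5,0,0.62]]' 25;  python3 - <<'E'
from fit import *
im,dep,P,C=cloud("wrist"); cv2.imwrite(f"pics/w25.png",im);np.savez("w25.npz",P=P,K=C[0],D=C[1],R=C[2],t=C[3])
E
```

```text
time_s: 24.65
eef_pos: [0.4963, -0.187, 0.053]
tool_rot: [[-0.999, -0.048, -0.004], [-0.048, 0.999, 0.0], [0.004, 0.001, -1.0]]
wrist_force: [-8.8, 0.8, 13.0]
opening: 0.0315
[ 0.49628347 -0.187018    0.0530051 ] [-8.83654566  0.84513921 13.0374364 ]
time_s: 26.02
eef_pos: [0.6194, -0.1806, 0.2025]
tool_rot: [[-0.999, -0.05, -0.0], [-0.05, 0.999, 0.0], [0.0, 0.0, -1.0]]
wrist_force: [-1.0, 0.9, 0.1]
opening: 0.053
```

View pics/w25.png

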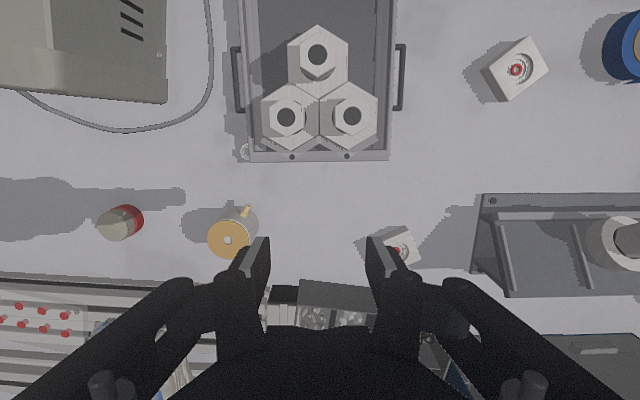

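```bash
python3 - <<'E'
from fit import *
im=cv2.imread("pics/w25.png");cv2.imwrite("pics/z25.png",cv2.resize(im[15:165,235:400],None,fx=4,fy=4,interpolation=cv2.INTER_CUBIC))
C=tuple(np.load("w25.npz")[k] for k in "KDRt")
# hole circles refine by dark threshold
g=cv2.cvtColor(im,cv2.COLOR_BGR2GRAY)
for u,v in [(317,54),(286,117),(352,116)]:
    w=(g[v-9:v+10,u-9:u+10]<90); yy,xx=np.nonzero(w); c=(u-9+xx.mean(),v-9+yy.mean()); print(c,w.sum(),onplane(C,[c],.058).round(4))
E
```

```text
(np.float64(317.0), np.float64(54.09688581314879)) 289 [[ 0.4939 -0.1871  0.058 ]]
(np.float64(285.81854838709677), np.float64(116.88709677419355)) 248 [[ 0.5484 -0.2134  0.058 ]]
(np.float64(351.82572614107886), np.float64(115.67634854771784)) 241 [[ 0.5443 -0.1524  0.058 ]]
```

View pics/z25.png

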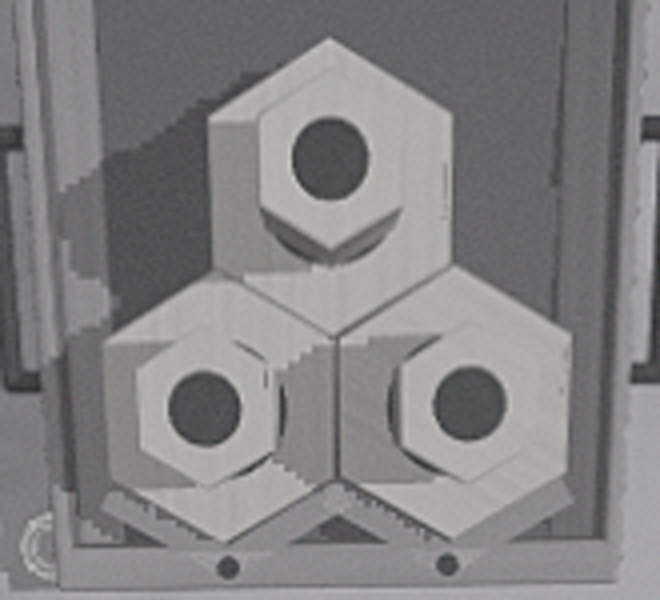

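```bash
python3 - <<'E'
from h import *
P=np.load("w25.npz")["P"]
print(np.nanmax(P[205:260,205:262,2]),P[240,228],P[245,402])
E
```

```text
0.2148888172996056 [ 0.6791733  -0.2745273   0.04988817] [ 0.69170863 -0.07293897  0.01482932]
```

```bash
python3 -m jog '[[0.065,0,0.15,0,0.62],[0.065,0,0.25,0,0.62],[0.065,0,0.25,0,0.62],[0.065,0,0.25,0,0.62]]' 25;  python3 - <<'E'
from fit import *
im,dep,P,C=cloud("wrist"); cv2.imwrite(f"pics/w26.png",im);np.savez("w26.npz",P=P,K=C[0],D=C[1],R=C[2],t=C[3])
cv2.imwrite("pics/z26.png",cv2.resize(im[0:230,200:440],None,fx=2.6,fy=2.6,interpolation=cv2.INTER_CUBIC))
E
```

```text
time_s: 26.58
eef_pos: [0.5994, -0.1824, 0.129]
tool_rot: [[-0.999, -0.048, 0.001], [-0.048, 0.999, -0.0], [-0.001, -0.0, -1.0]]
wrist_force: [-0.3, -0.8, 0.0]
opening: 0.0529
```

View pics/z26.png

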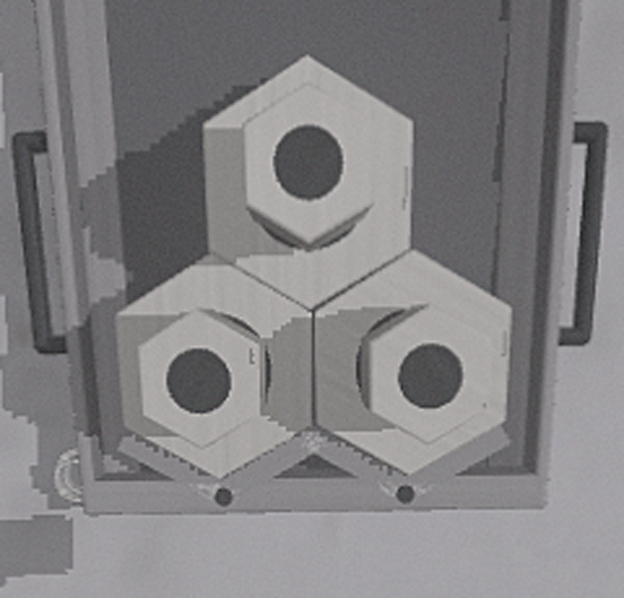

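```bash
python3 -m jog '[[0.2,0,-0.05,0,0.3],[0.4,0,-0.05,0,0],[0.53,0,0,0,0],[0.53,0,0,0,0],[0.53,0,0,0,0],[0.53,0,0,0,0]]' 40;  python3 - <<'E'
from fit import *
s=status.get_state();T=s["tool_rot"];p=s["eef_pos"]
print(p,T.T@(np.array([.440,-.1898,.037])-p)/.3,s["opening"])
im,dep,P,C=cloud("wrist"); cv2.imwrite(f"pics/w27.png",im)
E
```

```text
time_s: 27.38
eef_pos: [0.4422, -0.1898, 0.1285]
tool_rot: [[-0.999, -0.05, 0.002], [-0.05, 0.999, -0.001], [-0.002, -0.001, -1.0]]
wrist_force: [-0.1, -0.0, -0.8]
opening: -0.0002
[ 0.44221869 -0.18981494  0.12853   ] [0.00804994 0.00061828 0.30508282] -0.00016480511132116295
```

View pics/w27.png

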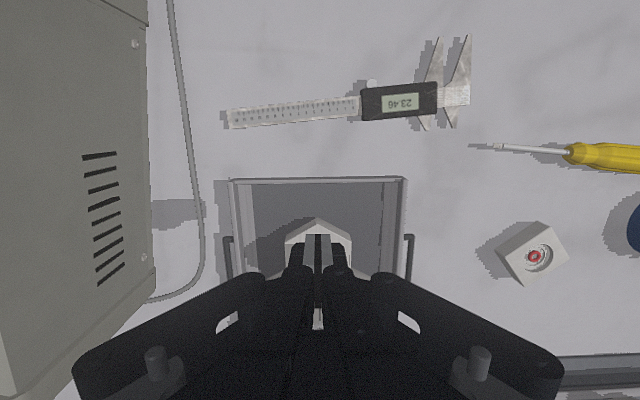

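```bash
python3 -m jog '[[0.012,0,0.1,0,0],[0.012,0,0.2,0,0],[0.012,0,0.27,0,0],[0.012,0,0.3,0,0],[0.012,0,0.305,0,0],[0.012,0,0.305,0,0]]' 40;  python3 - <<'E'
from fit import *
s=status.get_state();T=s["tool_rot"];p=s["eef_pos"]
print(p,s["wrist_force"])
im,dep,P,C=cloud("wrist"); cv2.imwrite(f"pics/w28.png",im)
E
```

```text
time_s: 28.18
eef_pos: [0.4373, -0.19, 0.0369]
tool_rot: [[-0.999, -0.049, 0.001], [-0.049, 0.999, -0.0], [-0.001, -0.0, -1.0]]
wrist_force: [0.6, -0.5, -0.2]
opening: 0.0003
[ 0.43731839 -0.19004822  0.03690556] [ 0.64932228 -0.45488022 -0.24024698]
```

View pics/w28.png

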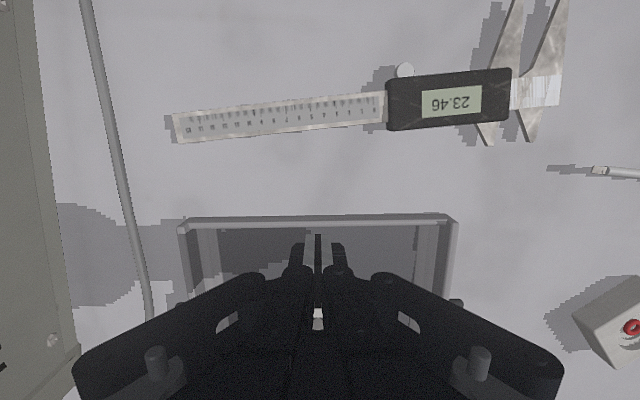

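```bash
python3 -m jog '[[-0.015,0,0,0,0],[-0.028,0,0,0,0],[-0.034,0,0,0,0],[-0.038,0,0,0,0],[-0.04,0,0,0,0]]' 40;  python3 - <<'E'
from fit import *
s=status.get_state();print(s["eef_pos"],s["wrist_force"])
E
```

```text
time_s: 28.85
eef_pos: [0.4485, -0.1893, 0.0363]
tool_rot: [[-0.999, -0.049, -0.001], [-0.049, 0.999, 0.0], [0.001, 0.0, -1.0]]
wrist_force: [-1.9, 0.4, 0.6]
opening: 0.0005
[ 0.44846192 -0.18933338  0.0363346 ] [-1.85058491  0.43371572  0.59275182]
```

```bash
python3 -m jog '[[-0.003,0,0,0,0],[-0.006,0,0,0,0],[-0.009,0,0,0,0],[-0.012,0,0,0,0],[-0.012,0,0,0,0]]' 40;  python3 - <<'E'
from fit import *
s=status.get_state();print(s["eef_pos"],s["wrist_force"])
E
```

```text
time_s: 29.48
eef_pos: [0.4497, -0.1891, 0.0361]
tool_rot: [[-0.999, -0.048, -0.005], [-0.048, 0.999, 0.001], [0.005, 0.001, -1.0]]
wrist_force: [-8.7, -0.5, 6.3]
opening: 0.0002
[ 0.44967909 -0.18909847  0.0361325 ] [-8.71061016 -0.49454793  6.34650592]
```

```bash
python3 -m jog '[[-0.004,0,0,0,0],[-0.008,0,0,0,0],[-0.012,0,0,0,0],[-0.016,0,0,0,0],[-0.016,0,0,0,0]]' 40;  python3 - <<'E'
from fit import *
s=status.get_state();print(s["eef_pos"],s["wrist_force"])
E
```

```text
time_s: 30.1
eef_pos: [0.4503, -0.1891, 0.0358]
tool_rot: [[-0.999, -0.046, -0.012], [-0.046, 0.999, 0.002], [0.012, 0.002, -1.0]]
wrist_force: [-20.1, -2.1, 12.0]
opening: -0.0004
[ 0.45033854 -0.18905474  0.03576774] [-20.12233167  -2.07710217  12.01358902]
```

```bash
python3 -m jog '[[0.03,0,0,0,0],[0.06,0,0,0,0],[0.065,0,0,0,0],[0.065,0,-0.1,0,0.1],[0.065,0,-0.3,0,0.3],[0.0,0,-0.32,0,0.6],[-0.2,0,-0.32,0,0.6],[-0.4,0,-0.32,0,0.6],[-0.5,0,-0.31,0,0.6],[-0.5,0,-0.31,0,0.6],[-0.5,0,-0.31,0,0.6]]' 40;  python3 - <<'E'
from fit import *
im,dep,P,C=cloud("wrist"); cv2.imwrite(f"pics/w29.png",im);np.savez("w29.npz",P=P,K=C[0],D=C[1],R=C[2],t=C[3])
cv2.imwrite("pics/z29.png",cv2.resize(im[0:230,200:440],None,fx=2.6,fy=2.6,interpolation=cv2.INTER_CUBIC))
E
```

```text
time_s: 31.48
eef_pos: [0.6063, -0.1818, 0.1292]
tool_rot: [[-0.999, -0.048, -0.001], [-0.048, 0.999, -0.0], [0.001, -0.0, -1.0]]
wrist_force: [0.2, -0.3, 0.1]
opening: 0.0513
```

View pics/z29.png

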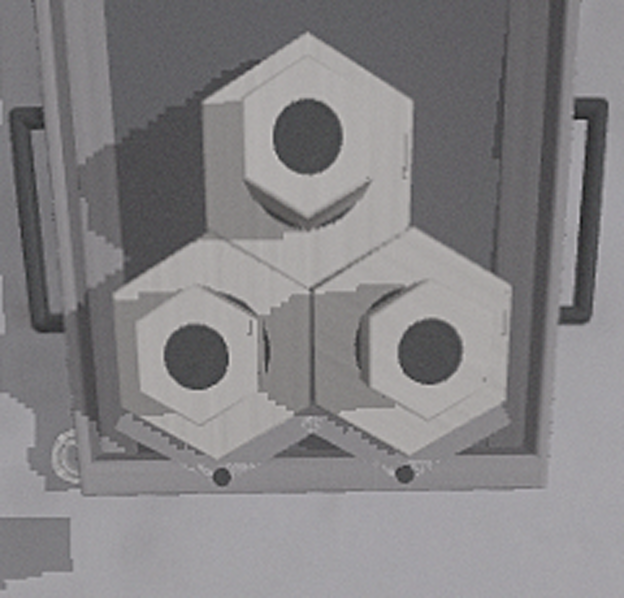

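View pics/w29.png

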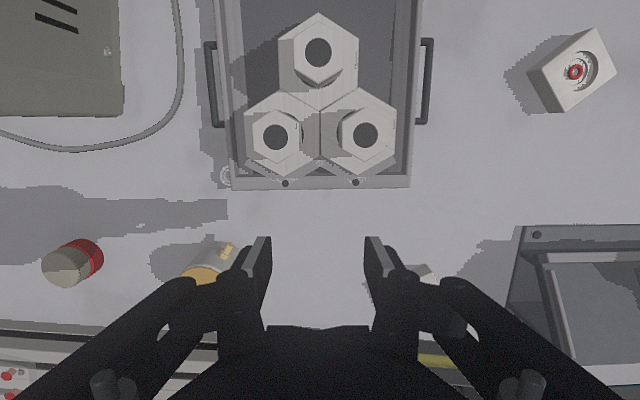

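```bash
python3 - <<'E'
from fit import *
im=cv2.imread("pics/w29.png");g=cv2.cvtColor(im,cv2.COLOR_BGR2GRAY)
C=tuple(np.load("w29.npz")[k] for k in "KDRt");P=np.load("w29.npz")["P"]
H=[]
for u,v in [(318,52),(275,137),(365,135)]:
    w=(g[v-15:v+16,u-15:u+16]<85).astype(np.uint8); n,l,st,ce=cv2.connectedComponentsWithStats(w); i=l[15,15]; c=ce[i]+[u-15,v-15]
    H.append(onplane(C,[c],.058)[0]); print(c.round(2),st[i,4],H[-1].round(4))
print([round(np.linalg.norm(H[i]-H[j])*1000,2) for i,j in [(0,1),(0,2),(1,2)]])
for nm,r in dict(f=(28,35,292,345),h1=(95,102,262,285),h3=(95,102,352,375)).items():
    Q=P[r[0]:r[1],r[2]:r[3]].reshape(-1,3); print(nm,np.nanmedian(Q[:,2]))
im,dep,P,C=cloud("scene"); cv2.imwrite("pics/scene1.png",im)
E
```

```text
[317.65  52.08] 567 [ 0.4951 -0.1869  0.058 ]
[275.1  136.85] 471 [ 0.5492 -0.2134  0.058 ]
[364.87 134.85] 452 [ 0.5449 -0.1522  0.058 ]
[np.float64(60.26), np.float64(60.71), np.float64(61.33)]
f 0.05824136302993066
h1 0.024524700345555317
h3 0.024879399361767765
```

View pics/scene1.png

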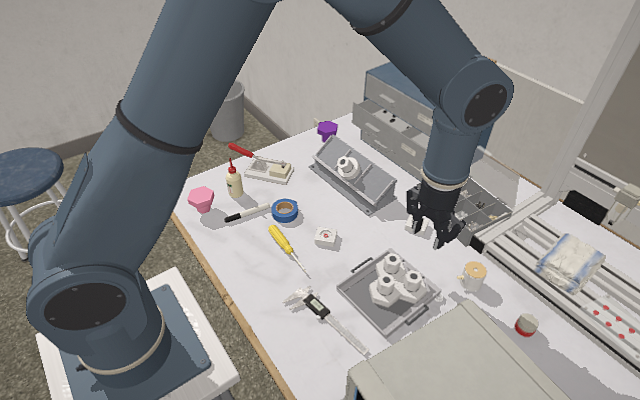

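```bash
python3 - <<'E'
from fit import *
im=cv2.imread("pics/w29.png");g=cv2.cvtColor(im,cv2.COLOR_BGR2GRAY).astype(float)
C=tuple(np.load("w29.npz")[k] for k in "KDRt")
S=[]
for u,v in [(285,183),(355,182)]:
    w=np.clip(115-g[v-4:v+5,u-4:u+5],0,None); yy,xx=np.mgrid[-4:5,-4:5]
    c=np.array([u+(w*xx).sum()/w.sum(),v+(w*yy).sum()/w.sum()]); S.append(onplane(C,[c],.018)[0]); print(c,S[-1])
d=S[1]-S[0];print("yaw",np.degrees(np.arctan2(d[1],d[0]))-90,np.linalg.norm(d))
# back rail outer edge: strongest vertical gradient per column
gy=cv2.Sobel(cv2.GaussianBlur(g,(3,3),0),cv2.CV_64F,0,1)
pts=[]
for u in range(245,405,4):
    col=gy[183:194,u]; v=183+col.argmax(); a,b,c=gy[v-1,u],gy[v,u],gy[v+1,u]; pts.append([u,v+.5*(a-c)/(a-2*b+c)])
Q=onplane(C,pts,.018); k=np.polyfit(Q[:,1],Q[:,0],1); r=Q[:,0]-np.polyval(k,Q[:,1]); Q=Q[abs(r)<.0007];k=np.polyfit(Q[:,1],Q[:,0],1)
print("edge yaw",np.degrees(np.arctan(-k[0])),len(Q))
y=np.radians(-np.degrees(np.arctan(k[0])));n=np.array([np.cos(y),np.sin(y)])
for h in ([.5492,-.2134],[.5449,-.1522],[.4951,-.1869]):
    x0=np.polyval(k,0); print("dist behind to back edge (home 46.6; front 98.5)",(n@[x0,0]-n@h)*1000)
E
python3 - <<'E'
import cv2
im=cv2.imread("pics/w29.png");cv2.imwrite("pics/z30.png",cv2.resize(im[130:200,225:420],None,fx=4.1,fy=4.1,interpolation=cv2.INTER_CUBIC))
E
```

```text
[284.85077519 183.01550388] [ 0.59033481 -0.21058706  0.018     ]
[355.1192053  181.91059603] [ 0.58641216 -0.15009529  0.018     ]
yaw 3.710211485592069 0.06061882372449363
edge yaw 3.7262709673844685 37
dist behind to back edge (home 46.6; front 98.5) 47.24788182541306
dist behind to back edge (home 46.6; front 98.5) 47.56141183067175
dist behind to back edge (home 46.6; front 98.5) 99.51127902658041
```

View pics/z30.png

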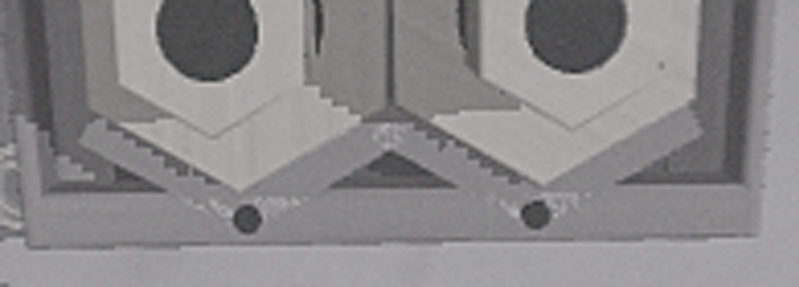

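hex_3 measures about 0.6 mm left and 0.3 mm short of home. That fits it sitting a little out along the left notch flank. I'll regrip it and nudge it along the flank to the right and back.

```bash
python3 -m jog '[[0.1,0.05,0,-0.02,0.53],[0.2,0.108,0,-0.02,0.53],[0.2,0.108,0,-0.02,0.53],[0.2,0.108,0,-0.02,0.53]]' 25;  python3 - <<'E'
from fit import *
s=status.get_state();T=s["tool_rot"];p=s["eef_pos"]
print(p,T.T@(np.array([.5449,-.1522,.053])-p)/.3,s["opening"],np.degrees(np.arctan2(T[1,1],T[0,1])))
im,dep,P,C=cloud("wrist"); cv2.imwrite(f"pics/w31.png",im)
E
```

```text
time_s: 32.08
eef_pos: [0.546, -0.1527, 0.13]
tool_rot: [[-0.998, -0.064, 0.001], [-0.064, 0.998, -0.0], [-0.001, -0.001, -1.0]]
wrist_force: [0.6, 0.5, 0.7]
opening: 0.0451
[ 0.5459677  -0.15271985  0.13002642] [0.00379336 0.00210522 0.25674859] 0.045128378204423135 93.66698334194811
```

View pics/w31.png

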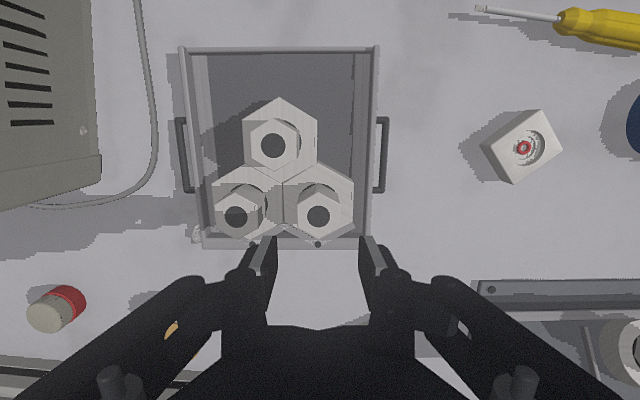

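```bash
python3 -m jog '[[0.003,0.002,0.1,0,0.53],[0.003,0.002,0.2,0,0.53],[0.003,0.002,0.252,0,0.53],[0.003,0.002,0.252,0,0.53],[0.003,0.002,0.252,0,0.25],[0.003,0.002,0.252,0,0.25],[0.003,0.002,0.252,0,0.25]]' 20;  python3 - <<'E'
from fit import *
s=status.get_state();T=s["tool_rot"];p=s["eef_pos"]
print(p,s["opening"],s["wrist_force"])
im,dep,P,C=cloud("wrist"); cv2.imwrite(f"pics/w32.png",im)
E
```

```text
time_s: 33.0
eef_pos: [0.545, -0.1517, 0.0545]
tool_rot: [[-0.998, -0.064, 0.001], [-0.064, 0.998, -0.0], [-0.001, -0.0, -1.0]]
wrist_force: [-0.4, -0.2, 1.9]
opening: 0.0317
[ 0.54495777 -0.15174753  0.05447926] 0.03169524089680011 [-0.35321885 -0.24757931  1.93211925]
```

View pics/w32.png

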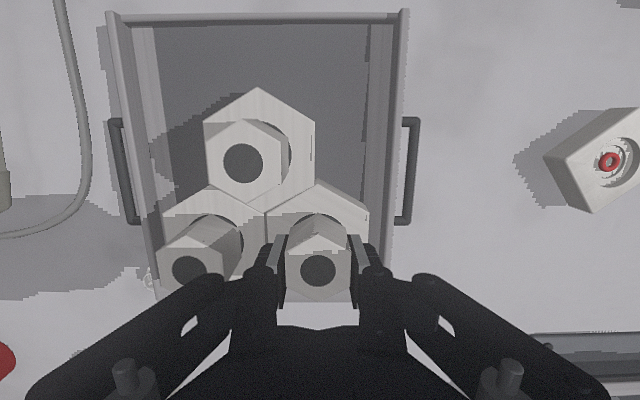

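```bash
python3 -m jog '[[-0.0025,-0.0043,0,0,0.25],[-0.005,-0.0087,0,0,0.25],[-0.0065,-0.011,0,0,0.25],[-0.0065,-0.011,0,0,0.25]]' 20;  python3 - <<'E'
from fit import *
s=status.get_state();T=s["tool_rot"];p=s["eef_pos"]
print(p,s["opening"],T.T@s["wrist_force"],T.T@(p-np.array([.54496,-.15175,.0545]))*1000)
E
```

```text
time_s: 33.55
eef_pos: [0.5459, -0.1531, 0.0544]
tool_rot: [[-0.998, -0.066, -0.002], [-0.066, 0.998, 0.002], [0.001, 0.002, -1.0]]
wrist_force: [-5.1, 6.6, 11.3]
opening: 0.0315
[ 0.54593899 -0.15309456  0.05443891] 0.03148513851323714 [  4.71141859   6.94066851 -11.26590874] [-0.88875322 -1.40601989  0.05682697]
```

```bash
python3 -m jog '[[0.0025,0.005,0,0,0.25],[0.003,0.006,0,0,0.4],[0.003,0.006,0,0,0.53],[0.003,0.006,0,0,0.53],[0.003,0.006,-0.15,0,0.53],[-0.1,-0.05,-0.25,0,0.53],[-0.2,-0.1,-0.25,0.02,0.53],[-0.2,-0.1,-0.25,0.02,0.53],[-0.2,-0.1,-0.25,0.02,0.53]]' 20;cat > chk.py <<'E'
import sys
from fit import *
im,dep,P,C=cloud("wrist"); nm=sys.argv[1]; cv2.imwrite(f"pics/w{nm}.png",im)
cv2.imwrite(f"pics/z{nm}.png",cv2.resize(im[0:200,200:440],None,fx=3.2,fy=3.2,interpolation=cv2.INTER_CUBIC))
g=cv2.cvtColor(im,cv2.COLOR_BGR2GRAY).astype(float)
H=[];S=[]
for X in ([.495,-.1865],[.549,-.2134],[.545,-.1525]):
    u,v=proj(C,[X+[.058]])[0].round().astype(int)
    w=(g[v-15:v+16,u-15:u+16]<85).astype(np.uint8); n,l,st,ce=cv2.connectedComponentsWithStats(w); i=l[15,15]; c=ce[i]+[u-15,v-15]
    H.append(onplane(C,[c],.058)[0][:2])
for X in ([.5903,-.2106],[.5864,-.1501]):
    u,v=proj(C,[X+[.018]])[0].round().astype(int)
    w=np.clip(115-g[v-4:v+5,u-4:u+5],0,None); yy,xx=np.mgrid[-4:5,-4:5]
    S.append(onplane(C,[[u+(w*xx).sum()/w.sum(),v+(w*yy).sum()/w.sum()]],.018)[0][:2])
d=S[1]-S[0]; e=d/np.linalg.norm(d); n=np.array([e[1],-e[0]]); m=(S[0]+S[1])/2
print("yaw",np.degrees(np.arctan2(e[1],e[0]))-90)
for h in H: print("x %.2f y %.2f (mm rel. screws mid)"%(n@(h-m)*1000,e@(h-m)*1000))
print([round(np.linalg.norm(H[i]-H[j])*1000,2) for i,j in [(0,1),(0,2),(1,2)]])
E
python3 chk.py 33
```

```text
time_s: 34.67
eef_pos: [0.6076, -0.1806, 0.1282]
tool_rot: [[-0.999, -0.049, -0.002], [-0.049, 0.999, 0.0], [0.002, 0.001, -1.0]]
wrist_force: [-0.5, 0.5, -0.7]
opening: 0.0453
yaw 3.6399822197346623
x -93.49 y -0.60 (mm rel. screws mid)
x -41.16 y -30.50 (mm rel. screws mid)
x -41.04 y 30.18 (mm rel. screws mid)
[np.float64(60.27), np.float64(60.81), np.float64(60.69)]
```

View pics/z33.png

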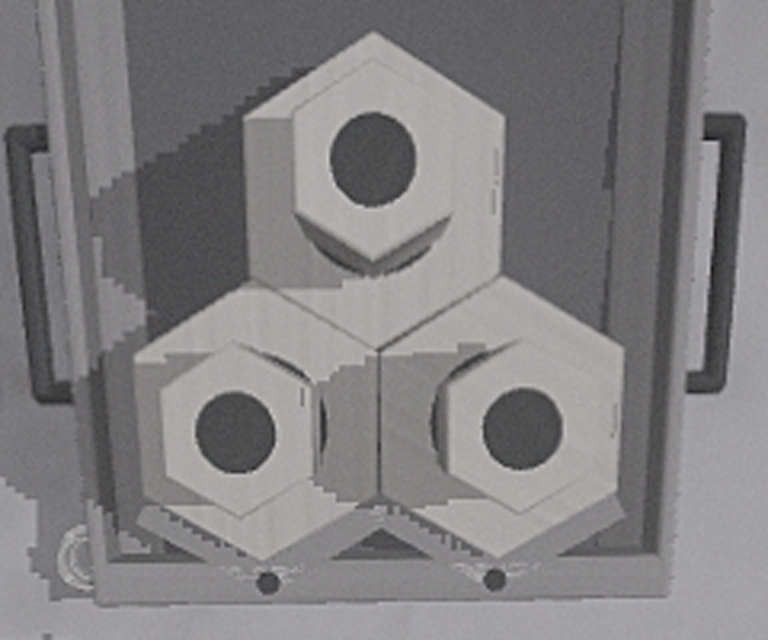

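```bash
python3 -m jog '[[0.15,0,0,0,0.53],[0.3,0,0,-0.02,0.53],[0.375,-0.003,0,-0.02,0.53],[0.375,-0.003,0.05,-0.02,0.53],[0.375,-0.003,0.15,-0.02,0.53],[0.375,-0.003,0.2,-0.02,0.53],[0.375,-0.003,0.2,-0.02,0.53]]' 20; python3 - <<'E'
from fit import *
s=status.get_state();T=s["tool_rot"];p=s["eef_pos"]
print(p,T.T@(np.array([.4955,-.1869,.054])-p)/.3,np.degrees(np.arctan2(T[1,1],T[0,1])))
im,dep,P,C=cloud("wrist"); cv2.imwrite(f"pics/w34.png",im)
E
```

```text
time_s: 35.6
eef_pos: [0.4959, -0.1867, 0.0674]
tool_rot: [[-0.998, -0.065, -0.002], [-0.065, 0.998, 0.001], [0.002, 0.001, -1.0]]
wrist_force: [1.4, 0.1, 0.8]
opening: 0.0453
[ 0.49594812 -0.18673327  0.06742749] [ 0.00141922 -0.00050269  0.04476134] 93.72591532507396
```

View pics/w34.png

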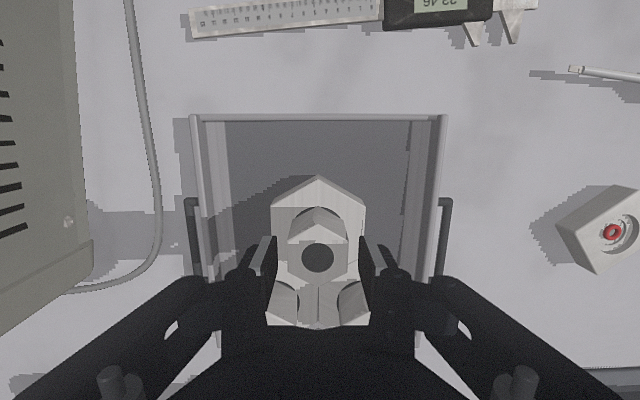

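Centred on the front plug. Next I descend, grip, and push along hex_1's face, to the left and back.

```bash
python3 -m jog '[[0.001,0,0.025,0,0.53],[0.001,0,0.043,0,0.53],[0.001,0,0.043,0,0.25],[0.001,0,0.043,0,0.25],[0.001,0,0.043,0,0.25]]' 20; python3 - <<'E'
from h import *
s=status.get_state();print(s["eef_pos"],s["wrist_force"])
E
python3 -m jog '[[-0.0025,0.003,0,0,0.25],[-0.005,0.006,0,0,0.25],[-0.007,0.009,0,0,0.25],[-0.009,0.009,0,0,0.25],[-0.009,0.009,0,0,0.25]]' 20; python3 - <<'E'
from h import *
s=status.get_state();T=s["tool_rot"];print(s["eef_pos"],T.T@s["wrist_force"])
E
```

```text
time_s: 36.28
eef_pos: [0.4957, -0.1872, 0.0559]
tool_rot: [[-0.998, -0.064, -0.0], [-0.064, 0.998, 0.0], [0.0, 0.0, -1.0]]
wrist_force: [0.0, -0.1, -2.0]
opening: 0.0318
[ 0.49572754 -0.18724225  0.055892  ] [ 0.01777557 -0.14825073 -1.99932131]
time_s: 36.9
eef_pos: [0.4964, -0.1861, 0.0559]
tool_rot: [[-0.998, -0.062, -0.003], [-0.062, 0.998, -0.001], [0.003, -0.001, -1.0]]
wrist_force: [-6.6, -6.3, 2.5]
opening: 0.0315
[ 0.49641881 -0.18605879  0.05588159] [ 6.98701481 -5.85891784 -2.42170698]
```

```bash
python3 -m jog '[[0,-0.0045,0,0,0.25],[0.005,-0.0045,0,0,0.25],[0.0055,-0.0045,0,0,0.4],[0.0055,-0.0045,0,0,0.53],[0.0055,-0.0045,0,0,0.53],[0.0055,-0.0045,-0.15,0,0.53],[-0.15,0,-0.25,0,0.53],[-0.35,0,-0.25,0.02,0.53],[-0.375,0,-0.25,0.02,0.53],[-0.375,0,-0.25,0.02,0.53],[-0.375,0,-0.25,0.02,0.53]]' 20; python3 chk.py 35
```

```text
time_s: 38.28
eef_pos: [0.6093, -0.1776, 0.1306]
tool_rot: [[-0.999, -0.048, -0.002], [-0.048, 0.999, -0.0], [0.002, 0.0, -1.0]]
wrist_force: [-0.1, -0.2, 0.1]
opening: 0.0454
yaw 3.721983827041484
x -93.19 y 0.03 (mm rel. screws mid)
x -41.14 y -30.65 (mm rel. screws mid)
x -40.88 y 30.32 (mm rel. screws mid)
[np.float64(60.42), np.float64(60.45), np.float64(60.97)]
```

View pics/z35.png

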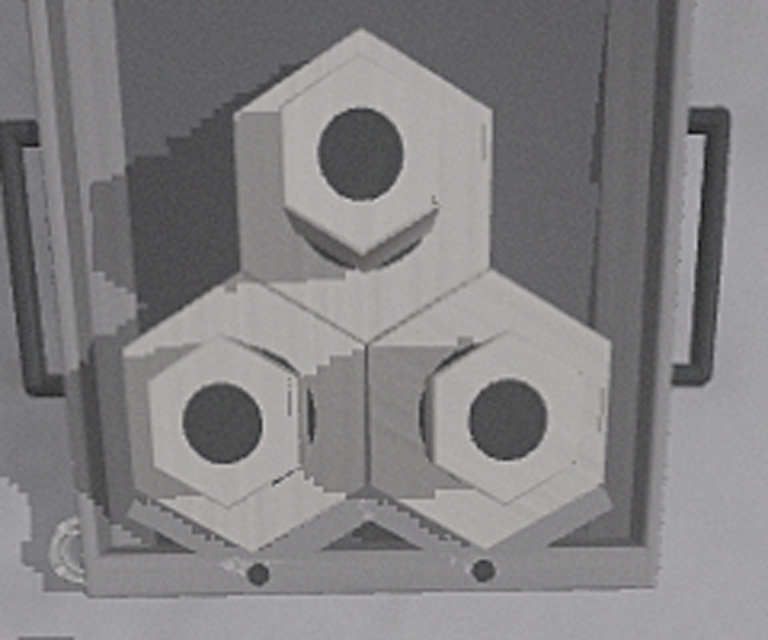

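```bash
python3 -m jog '[[0,0,-0.2,0,0.53],[0,0,-0.4,0,0.53],[0,0,-0.4,0,0.53]]'; python3 - <<'E'
from h import *
im,_=get_image("top"); a=np.load("top0.npz")["im"]; d=np.abs(im.astype(int)-a).max(2)
for n,(u,v) in dict(tape=(279,223),seal2=(325,211),bottle=(231,246),driver=(306,243),marker=(265,250),caliper=(373,254),seal1=(357,142),round=(281,153)).items(): print(n,np.median(d[v-8:v+9,u-8:u+9]))
cv2.imwrite("pics/top1.png",im)
print(order.close_job())
E
```

```text
time_s: 38.7
eef_pos: [0.6121, -0.1784, 0.2564]
tool_rot: [[-0.999, -0.047, 0.008], [-0.048, 0.999, -0.002], [-0.008, -0.003, -1.0]]
wrist_force: [0.6, -0.6, -0.9]
opening: 0.0451
tape 12.0
seal2 16.0
bottle 14.0
driver 53.0
marker 16.0
caliper 39.0
seal1 16.0
round 14.0
the job is handed in; nothing more can be done
None
```

View pics/top1.png

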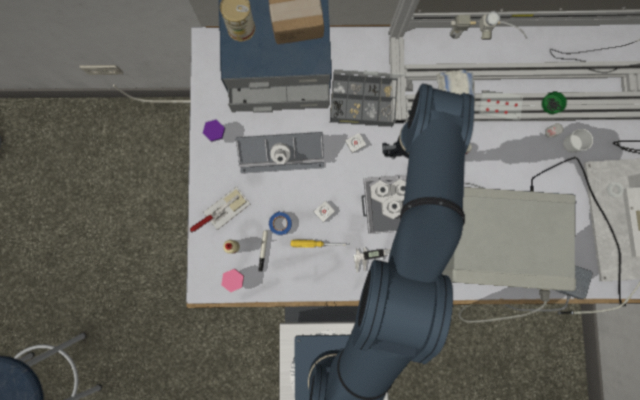

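The job is done and handed in at 38.7 s. Both hex plugs from the rack are flat in the tray with the third, in a tight honeycomb, and the round plug is still in its seat.

- **What I did:** I gripped each hex plug by its stem, stood it upright on the tray floor, and regripped it on its flats. One went into the right notch and the other nests in front. I also pressed the plug that was already in the left notch. Later I nudged it and the front plug again, because close pictures showed gaps of about half a millimetre.
- **Final spacing:** the wrist camera gave centre distances of 60.4, 60.5 and 61.0 mm, against an ideal of 60, 60 and 60.4. My pictures read about 0.7% long, so this agrees to about 0.2 mm. The front plug measured centred between the back two.
- **Forces:** sideways presses stayed at or below 26 N in the readings I took. The strongest downward press, while standing up the first plug, read 36 N.
- **Bystanders:** they look in place by eye in the last top picture. In the before-and-after comparison the screwdriver and caliper spots differed more than the rest. I put that down to the arm's shadow having moved, but I did not measure those two separately.

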